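# Fit the filter cubes of a fluorescence reader

## Robot

A 7-joint arm with a two-finger parallel gripper is mounted at the origin on the work surface. World frame = base frame: x ahead of the robot, y to its left, z up, the work surface at z = 0. Lengths are in m, angles in rad, forces in N, time in s.
With the tool pointing down it reaches from about 0.4 to 0.85 m from the base axis. Payload 6.9 kg.
Tool frame: the origin (TCP) lies midway between the tips of the shut fingers; the grasp point (between the pads) lies 19 mm behind it; z points along the fingers, y is the direction in which the jaws open and shut (so a half turn about z gives the same grasp; the last joint's range is limited). The gripper opens to 85 mm and grips with 20 to 120 N. Pads are 22 mm wide; open, the fingers measure 114 mm over their backs; the gripper's body (76 mm by 85 mm) begins 54 mm behind the grasp point. The pads swing forward as they close: fully open they stand 13 mm farther back than shut.
Start: joints at [1.349, 0.507, -0.238, 1.5, 0.126, 1.149, -0.155], TCP at [0.201, -0.592, 0.231] pointing down, gripper open.
Joint ranges: [-3.08, 3.08], [-0.24, 2.05], [-1.43, 1.35], [0, 2.5], [-1.52, 4.66], [0.17, 1.96], [-2.89, 2.89]. Speed limits (rad/s): [2.39, 2.39, 3.14, 3.14, 3.14, 3.14, 3.14].

## Interface

Orientations are given as a 3x3 rotation matrix whose columns are the frame's x, y, z axes.
In Python, from cell import r gives the robot as it stands.
- The arm moves only by the tool drive_tool, never from a script. Its argument "series" is a list of rows, each an object of numbers: "gripper": the finger opening in m, from 0 to 0.0854; "x", "y", "z": the shift along the world's x, y, z in m; "twist": the turn about the world's z in degrees. In form: [{"gripper": .., "x": .., "y": .., "z": .., "twist": ..}, ...]. A call has 1 to 20 rows; each row is the pose to reach, as a shift and turn from the pose commanded when the call began; what a row does not reach only later rows make up. A row lasts 1/10 s, in which the tool goes at most 50 mm and 8.59 degrees, less where a joint would pass 70% of its speed; a pose out of reach is approached as far as the arm can. A call with a gripper value outside its range is refused whole. The fingers move at their own pace and stop on an object; the grip force is fixed at half the most. Time passes only in rows, so rows that repeat a pose let the fingers close. It gives the time, the measured TCP pose, the force and the opening at its end, in the units of the state.
- r.read_state(): the state, without advancing time (a new reading comes with each control period).
- r.snapshot(name): name is "side" or "top"; returns a dict with "pixels" (384x512x3 uint8, blue, green, red), "fx", "fy", "cx", "cy" (pixels), "D" ([k1, k2, p1, p2, k3] as OpenCV has them; the pictures are not rectified), "R" (3x3) and "t" (3): a world point X has camera coordinates R X + t. Camera axes: x right, y down, z forward; pixel columns grow to the right and rows downward; lengths in m; the calibration is good to about 2 mm. A picture is of the moment at which its call begins. There is no depth.
- r.job_done(): hands the job in, once; it reports no verdict.
Trained networks look in the newest picture that a camera, given by its name, has taken for a name from the list of things; names that differ only in an ending like _2 or _b are one class to them, and where a whole thing is asked for, a point or a joint stands for the part that bears it (a point fixed in the world has none). Each returns a list of dicts, best first, with "score" (0 to 1); they miss things now and then, are a little off and sometimes report something else, mostly with a low value. They report only what shows in the picture. A call takes as long as a camera call.
- r.outline_of(name, camera): "pixels" (384x512 bool, what is visible of it) and "extent" ([left, top, width, height] in pixels, round what is visible of it).
The state is a dict: "t": time; "joints": joint angles; "qvel": joint speeds; "joint_efforts": joint torques, N m; "eef_pos": TCP position; "tool_rot": TCP orientation; "contact_force": force on the tool from outside, world axes, zero at the start; "ft_torque": the same for the moment, N m; "gripper_width": finger opening in m.
Only numpy, scipy, OpenCV 4.12 (cv2) and the standard library are available. Lean on these libraries where they do the work, as an engineer would, in place of code of your own. Each camera call takes 0.05 s, during which the arm holds its last target. There are 200 camera calls.

## Task

Fit the reader's filter cubes for the next run: first turn the lamp lever to its shut stop, then open the blue lid all the way and slide every filter cube that stands on the white pad into the bay whose colour tag matches the cube's top, pushing it in until it clicks fully home against the rear stop. Then close the lid and only after that set the lamp lever so that its pointer stands at the red index; the lamp must stay shut whenever the lid is open. Do not disturb the tube rack, the cleaner bottle or the tip box.

Things in the scene. Friction and masses are not known exactly. Their poses are not given: they have to be found in the camera images.
- reader: Fluorescence reader: fixed white instrument, 453 wide (y) x 319 deep (x) x 130 mm high, place and yaw vary. Origin on the bench below the middle of its bay row; x points from its front (robot side) to its rear, z up. Under the lid: a level dark deck 62 mm above the bench, from the front edge x = -104 to the bays. Left cheek 128 mm high outwards of y = 147; lamp block 130 mm high outwards of y = -147.
- lid (a joint): Angle of the blue lid: 0 closed, 2.05 rad fully open (swung up and to the rear, a little past upright). Stiff friction hinge: stays where it is left, 2 to 5 N at the tab move it. 288 mm wide, covers all bays; bent: flat for 120 mm from the hinge, then sloping down 38 degrees for 88 mm.
- lid_hinge (a point): Middle of the lid's hinge line, which runs along the reader's y axis at reader x = 90 mm, 124 mm above the bench. The housing behind it is 122 mm high.
- lid_tab (a point): Grip point of the lid's white pull tab at the middle of its front edge. Tab 26 mm wide (along the hinge line), 10 mm thick, standing out 42 mm from the edge; this point lies 27 mm out. Closed, it is 216 mm in front of and 54 mm below the hinge and the tab points level to the front. The tab turns with the lid and can be pinched across its width from above at every angle.
- lamp_lever (a joint): Angle of the lamp lever: 0 = shut stop (lamp dark); grows as the lever swings clockwise seen from above (knob towards the bays) to 1.57 rad, full light. Friction hinge on a vertical axis; stays where it is left; about 2.5 N at the knob moves it. At 0 it points to the reader's front and right, 60 degrees to the right (-y) of its -x axis.
- lever_pivot (a point): Pivot of the lamp lever on top of the lamp block (right-hand, -y end of the reader), 140 mm above the bench.
- lever_knob (a point): Middle of the lever's upright black knob, 16 mm across, 30 mm high, white ring near its top; 56 mm from the pivot, 157 mm above the bench. Knob top 172 mm, lever bar top 144 mm, lamp block top 130 mm above the bench. Moves with the lever.
- lever_pointer (a point): Point of the lever's white pointer, 70 mm from the pivot on the line through the knob; moves with the lever.
- index_mark (a point): Where the lever's pointer stands when it is at the red index, a small flat red marker on the lever's scale just beyond the pointer's path; 70 mm from the pivot. Somewhere from 0.55 to 1.35 rad of lever angle, another each time; the robot cannot move it.
- tube_rack: Bystander: orange rack of small capped tubes, 80 x 130 mm, 50 mm high; origin under its centre.
- cleaner: Bystander: lens-cleaner bottle, 48 mm across, 110 mm high; origin under its centre.
- tip_box: Bystander: blue tip box with clear lid, 85 x 122 mm, 72 mm high; origin under its centre.
- cube_blue_c (a point): Centre, half-way up, of the filter cube with the blue square on top (may be absent). All cubes but for colour alike: 48 mm high, 120 g; grey foot 40 (x) x 48 (y) x 10 mm high, rounded corners, a vertical groove in the middle of both y sides; on it a black body 36 x 36 x 38 mm, round glass windows on its x faces.
- bay_blue (a point): Centre of the blue cube when fully home, in the bay with the blue tag (flat 18 x 36 mm plate on the ledge 45 mm behind; tags change bays between starts). x axis: way of pushing in; 86 mm up. The four bays are alike, at reader y = 99, 33, -33, -99 mm: slots 49.5 mm wide between aluminium ribs, smooth, open to the front, ending at a rear stop 10 mm high; the ledge behind is 72 mm above the bench.
- cube_green_c (a point): Centre, half-way up, of the filter cube with the green square on top (may be absent). Its x axis is the way it slides into a bay, either end first.
- bay_green (a point): Centre of the green cube when fully home, in the bay with the green tag (flat 18 x 36 mm plate on the ledge 45 mm behind; tags change bays between starts). x axis: way of pushing in; 86 mm up. Lips 12.2 to 16.2 mm above the deck overhang both sides of every slot (41 mm clear between them), so a cube is not put in from above but set on the deck in front (57 mm before home) and slid in.
- cube_yellow_c (a point): Centre, half-way up, of the filter cube with the yellow square on top (may be absent). Stands upright on the white pad at the left of the bench, its x axis within about 30 degrees of straight ahead.
- bay_yellow (a point): Centre of the yellow cube when fully home, in the bay with the yellow tag (flat 18 x 36 mm plate on the ledge 45 mm behind; tags change bays between starts). x axis: way of pushing in; 86 mm up. Rib fronts are rounded lead-ins, beginning 25 mm before the home point. A foot has 0.75 mm play to each side and 2 mm under the lips: push low, or hold it upright, so that it does not tip and jam.
- cube_red_c (a point): Centre, half-way up, of the filter cube with the red square on top (may be absent). Upright on the bench this point is 24 mm up; in a bay 86 mm.
- bay_red (a point): Centre of the red cube when fully home, in the bay with the red tag (flat 18 x 36 mm plate on the ledge 45 mm behind; tags change bays between starts). x axis: way of pushing in; 86 mm up. A sprung ball in each bay's +y wall, 4 mm proud, resists with 5 to 10 N, then snaps into the foot's groove when home and holds the cube.

How it is judged:
By the outcome, as a careful person would: the job done as asked, in the order asked, and still so for the second after the job is handed in, with the robot touching nothing.
Of cube_blue, cube_green, cube_yellow, cube_red only 2 to 4 are there at a start; the rules pass over those that are not, and their reading is None.
At some moment in a run one of cube_blue, cube_green, cube_yellow, cube_red may be knocked a few centimetres aside while the robot is not near it.
It also fails if it takes over 210 s, if anything falls off the work surface, if the arm or the gripper's body presses on something with over 40 N, if the wrist force passes 120 N, or if a joint passes its speed limit or range.

## Working session

There is one attempt and no reset: what is moved stays moved. The work goes in short steps, Python scripts to look and compute and a tool call to move; the robot and the scene stay as the last step left them, time stands still between calls to the robot, and variables do not carry over. Pictures are saved under pics/ and viewed, about 12 in all and at most 16, crops included, and the job is handed in when it is done.

Besides the shell and the picture viewer there is one more tool, called after "Call:" as a command line: name --argument value ..., lists and objects as JSON in quotes. drive_tool: Moves the arm, as the interface text tells. Its arguments: {"type":"object","properties":{"series":{"type":"array"}},"required":["series"]}

```bash
ls; mkdir -p pics; cat > h.py <<'E'
import numpy as np, cv2
from cell import r
def cam(n):
    s=r.snapshot(n); s['K']=np.array([[s['fx'],0,s['cx']],[0,s['fy'],s['cy']],[0,0,1.]])
    s['R']=np.array(s['R']);s['t']=np.array(s['t']);s['D']=np.array(s['D'],float);return s
def at_z(s,uv,z):
    p=cv2.undistortPoints(np.array(uv,float).reshape(-1,1,2),s['K'],s['D']).reshape(-1,2)
    d=np.c_[p,np.ones(len(p))]@s['R']; c=-s['R'].T@s['t']
    return c+d*((np.reshape(z,-1)-c[2])/d[:,2])[:,None]
def proj(s,X):
    return cv2.projectPoints(np.array(X,float).reshape(-1,1,3),cv2.Rodrigues(s['R'])[0],s['t'],s['K'],s['D'])[0].reshape(-1,2)
E
python3 - <<'E'
from h import *
for n in('top','side'):
    s=cam(n);cv2.imwrite(f'pics/{n}0.png',s['pixels']);print(n,-s['R'].T@s['t'],s['R'][2],s['fx'])
    for o in('cube_blue_c','cube_green_c','cube_yellow_c','cube_red_c','reader','lid_tab','lever_knob'):
        for q in r.outline_of(o,n)[:2]: print(n,o,round(q['score'],2),q['extent'])
print(r.read_state())
E
```

```text
pics
top [0.31145335 0.0187342  1.30493174] [ 0.17868996  0.00513815 -0.98389201] 407.03465825659964
top cube_blue_c 0.77 [145.6, 205.8, 12.8, 12.8]
top cube_green_c 0.59 [221.5, 112.7, 152.4, 124.9]
top cube_green_c 0.55 [171.5, 206.5, 15.8, 14.0]
top cube_yellow_c 0.48 [175.6, 174.9, 15.1, 17.6]
top cube_yellow_c 0.37 [222.5, 112.0, 152.7, 124.0]
top cube_red_c 0.71 [148.3, 178.5, 14.2, 15.2]
top reader 0.66 [221.3, 114.3, 153.5, 123.0]
top lid_tab 0.82 [229.3, 159.2, 101.2, 77.1]
top lid_tab 0.63 [320.3, 235.4, 49.0, 35.3]
top lever_knob 0.69 [229.0, 157.0, 102.9, 78.0]
top lever_knob 0.44 [348.7, 183.2, 13.8, 23.4]
side [0.48858728 0.77584923 1.08151293] [ 0.05032413 -0.6235853  -0.78013387] 403.28365000264165
side cube_blue_c 0.55 [272.3, 317.0, 15.2, 20.2]
side cube_green_c 0.72 [274.6, 278.8, 14.0, 23.2]
side cube_green_c 0.72 [163.0, 254.9, 37.9, 53.1]
side cube_yellow_c 0.72 [238.6, 279.2, 15.4, 24.9]
side cube_red_c 0.74 [239.4, 306.3, 16.5, 21.8]
side reader 0.92 [184.2, 106.2, 125.6, 147.0]
side lid_tab 0.6 [228.0, 150.7, 79.6, 74.8]
side lever_knob 0.62 [262.8, 120.5, 25.8, 16.7]
{'t': 0.8, 'joints': array([ 1.34847382,  0.50745802, -0.23762998,  1.50020281,  0.12568358,
        1.14889191, -0.15479953]), 'qvel': array([-0.00126396, -0.00046006,  0.00101644,  0.00205531,  0.0002373 ,
        0.00085089, -0.00046624]), 'joint_efforts': array([-1.35319169e-04, -6.20288515e+01, -2.18474552e+00, -2.49954844e+01,
        1.38240206e-02,  1.97632682e-03,  3.81756450e-06]), 'eef_pos': array([ 0.20123283, -0.59170771,  0.23130112]), 'tool_rot': array([[ 9.46746816e-01,  3.21978983e-01,  3.90657633e-05],
       [ 3.21978983e-01, -9.46746816e-01, -4.45760293e-06],
       [ 3.55501326e-05,  1.67985761e-05, -9.99999999e-01]]), 'contact_force': array([-0.13782521,  0.13961074,  0.49196881]), 'ft_torque': array([-0.04131916, -0.0166927 ,  0.00049431]), 'gripper_width': 0.08553875461261681}
```

```bash
python3 - <<'E'
import cv2
a=cv2.imread('pics/top0.png')[95:275,125:385];cv2.imwrite('pics/top0c.png',cv2.resize(a,None,fx=3,fy=3,interpolation=cv2.INTER_CUBIC))
a=cv2.imread('pics/side0.png')[100:345,160:330];cv2.imwrite('pics/side0c.png',cv2.resize(a,None,fx=2.4,fy=2.4,interpolation=cv2.INTER_CUBIC))
E
```

```text
(no output)
```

View pics/top0c.png

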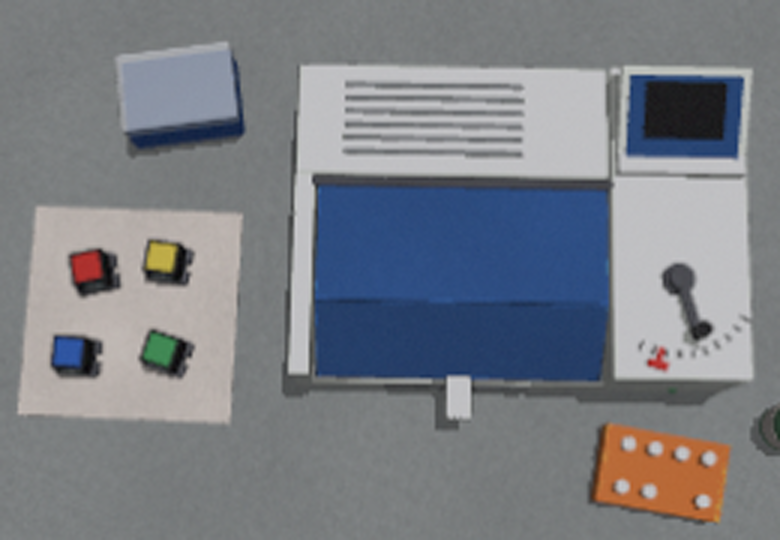

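View pics/side0c.png

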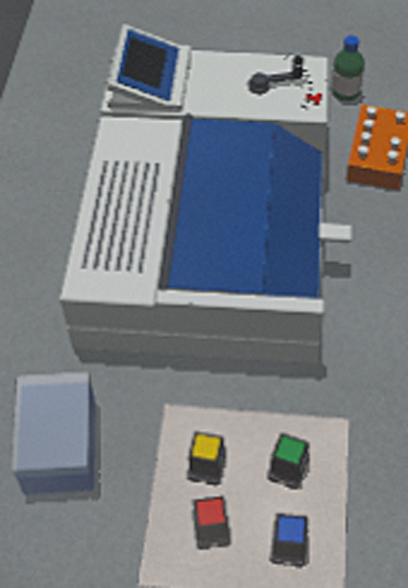

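```bash
cat >> h.py <<'E'
from scipy.optimize import least_squares
def W(p,X):
    X=np.array(X,float).reshape(-1,3);c,s=np.cos(p[2]),np.sin(p[2])
    return np.c_[p[0]+c*X[:,0]-s*X[:,1],p[1]+s*X[:,0]+c*X[:,1],X[:,2]]
E
python3 - <<'E'
from h import *
T,S=cam('top'),cam('side')
L=[(.09,.144,.124),(.09,-.144,.124),(-.03,.144,.124),(-.03,-.144,.124),(-.099,.144,.07),(-.099,-.144,.07)]
tp=np.array([(316,184),(608,190),(315,298),(606,302),(314,377),(603,380)])/3+[125,95]
sp=np.array([(165,292),(190,120),(263,294),(277,124),(322,297),(322,155)])/2.4+[160,100]
f=lambda p:np.r_[(proj(T,W(p,L))-tp).ravel(),(proj(S,W(p,L))-sp).ravel()]
q=least_squares(f,[.6,-.05,0],loss='soft_l1');print(q.x);print(f(q.x).reshape(-1,2).round(1))
p=q.x;np.save('pose.npy',p)
# lever
P=lambda u,z:at_z(T,np.array(u)/3+[125,95],z)[0]
piv=P((679,277),.145);kn=P((702,329),.172);ix=P((657,357),.131)
def rel(w):
    d=w[:2]-p[:2];c,s=np.cos(p[2]),np.sin(p[2]);return np.array([c*d[0]+s*d[1],-s*d[0]+c*d[1]])
for n,w in(('piv',piv),('kn',kn),('ix',ix)):
    e=rel(w)-rel(piv);print(n,w,rel(w),np.hypot(*e),'ang',np.pi/3-np.arctan2(-e[1],-e[0]))
# cubes
hsv={}
for n,s in(('top',T),('side',S)):
  im=cv2.cvtColor(s['pixels'],cv2.COLOR_BGR2HSV)
  for c,(lo,hi) in dict(red=(0,8),yellow=(20,35),green=(45,85),blue=(100,125)).items():
    m=((im[...,0]>=lo)&(im[...,0]<=hi)&(im[...,1]>110)&(im[...,2]>60)).astype(np.uint8)
    if c=='red':m|=((im[...,0]>172)&(im[...,1]>110)&(im[...,2]>60)).astype(np.uint8)
    k,lab,st,ce=cv2.connectedComponentsWithStats(m)
    for i in range(1,k):
      if st[i,4]>30:
        w=at_z(s,ce[i],.048)[0]
        if w[1]>.2 and st[i,4]<400:
          cs=cv2.findContours((lab==i).astype(np.uint8),0,1)[0][0].reshape(-1,2)
          r_=cv2.minAreaRect((at_z(s,cs,.048)[:,:2]*1000).astype(np.float32))
          print(n,c,st[i,4],w.round(4),'ang',round(r_[2],1),np.round(r_[1],0))
E
```

```text
[ 0.53403297 -0.03376604  0.00878856]
[[ 0.1 -0.7]
 [-1.1 -1.4]
 [-0.6  0.8]
 [ 0.2  0.8]
 [ 0.4 -0.3]
 [-1.4  0. ]
 [ 0.6 -1.9]
 [-0.1 -0.6]
 [ 1.1 -0.4]
 [-0.5 -0.5]
 [-0.9 10. ]
 [ 0.3 -1.3]]
piv [ 0.53045441 -0.24504682  0.145     ] [-0.00543525 -0.21124117] 0.0 ang 4.1887902047863905
kn [ 0.47614198 -0.25981503  0.172     ] [-0.05987537 -0.22553149] 0.05628445653751335 ang 0.7904929403903642
ix [ 0.45375395 -0.22545497  0.131     ] [-0.08196057 -0.190976  ] 0.07916313541306377 ang 1.3060718813781729
top red 94 [0.5464 0.3571 0.048 ] ang 13.2 [31. 31.]
top yellow 141 [0.7976 0.894  0.048 ] ang 9.1 [95. 18.]
top yellow 90 [0.5594 0.2788 0.048 ] ang 81.7 [30. 31.]
top green 83 [0.4618 0.2748 0.048 ] ang 74.6 [27. 29.]
top blue 298 [0.7716 0.8648 0.048 ] ang 8.8 [105.  56.]
top blue 152 [0.6941 0.2561 0.048 ] ang 15.8 [ 26. 120.]
top blue 96 [0.4557 0.3702 0.048 ] ang 1.5 [31. 29.]
side red 111 [0.5487 0.3577 0.048 ] ang 12.6 [29. 28.]
side yellow 104 [0.5616 0.2788 0.048 ] ang 82.4 [29. 30.]
side green 94 [0.4638 0.2743 0.048 ] ang 74.0 [27. 29.]
side blue 111 [0.4582 0.3701 0.048 ] ang 3.0 [27. 28.]
```

Call:
drive_tool --series '[{"gripper": 0.034,"x": 0.1,"y": 0.1,"z": 0,"twist": -2},{"gripper": 0.034,"x": 0.275,"y": 0.332,"z": 0,"twist": -4},{"gripper": 0.034,"x": 0.275,"y": 0.332,"z": 0,"twist": -4},{"gripper": 0.034,"x": 0.275,"y": 0.332,"z": 0,"twist": -4},{"gripper": 0.034,"x": 0.275,"y": 0.332,"z": 0,"twist": -4},{"gripper": 0.034,"x": 0.275,"y": 0.332,"z": 0,"twist": -4},{"gripper": 0.034,"x": 0.275,"y": 0.332,"z": 0,"twist": -4},{"gripper": 0.034,"x": 0.275,"y": 0.332,"z": 0,"twist": -4},{"gripper": 0.034,"x": 0.275,"y": 0.332,"z": -0.03,"twist": -4},{"gripper": 0.034,"x": 0.275,"y": 0.332,"z": -0.03,"twist": -4},{"gripper": 0.034,"x": 0.275,"y": 0.332,"z": -0.03,"twist": -4},{"gripper": 0.034,"x": 0.275,"y": 0.332,"z": -0.03,"twist": -4}]'

```text
t: 2.1
eef_pos: [0.4757, -0.2612, 0.2017]
tool_rot: [[0.967, 0.253, 0.0], [0.253, -0.967, -0.001], [-0.0, 0.001, -1.0]]
contact_force: [0.5, -1.1, -0.1]
gripper_width: 0.034
```

Call:
drive_tool --series '[{"gripper": 0.034,"x": 0,"y": 0,"z": -0.03,"twist": 0},{"gripper": 0.034,"x": 0,"y": 0,"z": -0.05,"twist": 0},{"gripper": 0.024,"x": 0,"y": 0,"z": -0.05,"twist": 0},{"gripper": 0.024,"x": 0,"y": 0,"z": -0.05,"twist": 0},{"gripper": 0.024,"x": 0.002,"y": -0.006,"z": -0.05,"twist": 5},{"gripper": 0.024,"x": 0.006,"y": -0.012,"z": -0.05,"twist": 12},{"gripper": 0.024,"x": 0.01,"y": -0.018,"z": -0.05,"twist": 20},{"gripper": 0.024,"x": 0.015,"y": -0.0235,"z": -0.05,"twist": 28},{"gripper": 0.024,"x": 0.021,"y": -0.029,"z": -0.05,"twist": 36},{"gripper": 0.024,"x": 0.0272,"y": -0.0325,"z": -0.05,"twist": 43},{"gripper": 0.024,"x": 0.0272,"y": -0.0325,"z": -0.05,"twist": 43}]'

```text
t: 3.2
eef_pos: [0.5034, -0.294, 0.1525]
tool_rot: [[0.534, 0.846, 0.001], [0.846, -0.534, -0.001], [-0.001, 0.001, -1.0]]
contact_force: [0.9, -0.3, 0.7]
gripper_width: 0.024
```

Call:
drive_tool --series '[{"gripper": 0.024,"x": 0.002,"y": -0.001,"z": 0,"twist": 0},{"gripper": 0.024,"x": 0.004,"y": -0.002,"z": 0,"twist": 0},{"gripper": 0.024,"x": 0.004,"y": -0.002,"z": 0,"twist": 0}]'

```text
t: 3.5
eef_pos: [0.5074, -0.2944, 0.1517]
tool_rot: [[0.535, 0.845, 0.0], [0.845, -0.535, -0.0], [-0.0, 0.0, -1.0]]
contact_force: [-2.2, -0.8, 1.4]
gripper_width: 0.0243
```

Call:
drive_tool --series '[{"gripper": 0.024,"x": 0.0015,"y": -0.001,"z": 0,"twist": 0},{"gripper": 0.024,"x": 0.003,"y": -0.002,"z": 0,"twist": 0},{"gripper": 0.024,"x": 0.003,"y": -0.002,"z": 0,"twist": 0}]'

```text
t: 3.8
eef_pos: [0.5101, -0.2959, 0.1512]
tool_rot: [[0.533, 0.846, -0.001], [0.846, -0.533, 0.0], [-0.0, -0.001, -1.0]]
contact_force: [-5.6, 1.5, 3.8]
gripper_width: 0.0235
```

Call:
drive_tool --series '[{"gripper": 0.024,"x": 0.0015,"y": -0.001,"z": 0,"twist": 0},{"gripper": 0.024,"x": 0.003,"y": -0.002,"z": 0,"twist": 0},{"gripper": 0.024,"x": 0.003,"y": -0.002,"z": 0,"twist": 0}]'

```text
t: 4.1
eef_pos: [0.5104, -0.2961, 0.151]
tool_rot: [[0.533, 0.846, -0.007], [0.846, -0.533, 0.003], [-0.001, -0.008, -1.0]]
contact_force: [-13.6, 6.4, 8.6]
gripper_width: 0.0241
```

```bash
python3 - <<'E'
from h import *
for n in('top','side'):
    s=cam(n);cv2.imwrite(f'pics/{n}1.png',s['pixels'])
    uv=proj(s,[r.read_state()['eef_pos']])[0];print(uv)
    a=s['pixels'][int(uv[1])-40:int(uv[1])+40,int(uv[0])-40:int(uv[0])+40];cv2.imwrite(f'pics/{n}1c.png',cv2.resize(a,None,fx=5,fy=5,interpolation=2))
a=np.hstack([cv2.imread('pics/top1c.png'),cv2.imread('pics/side1c.png')]);cv2.imwrite('pics/one.png',a)
E
```

```text
[369.48186181 194.20514418]
[275.43759652 121.48567486]
```

View pics/one.png

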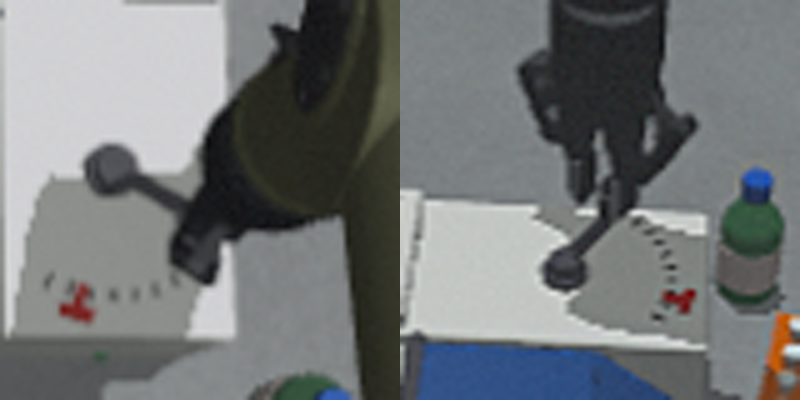

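Call:
drive_tool --series '[{"gripper": 0.03,"x": -0.006,"y": 0.004,"z": 0,"twist": 0},{"gripper": 0.034,"x": -0.006,"y": 0.004,"z": 0.05,"twist": 0},{"gripper": 0.05,"x": -0.006,"y": 0.004,"z": 0.08,"twist": 0},{"gripper": 0.05,"x": -0.105,"y": 0.263,"z": 0.08,"twist": -57},{"gripper": 0.05,"x": -0.105,"y": 0.263,"z": 0.08,"twist": -57},{"gripper": 0.05,"x": -0.105,"y": 0.263,"z": 0.08,"twist": -57},{"gripper": 0.05,"x": -0.105,"y": 0.263,"z": 0.08,"twist": -57},{"gripper": 0.05,"x": -0.105,"y": 0.263,"z": 0.08,"twist": -57},{"gripper": 0.05,"x": -0.105,"y": 0.263,"z": 0.08,"twist": -57},{"gripper": 0.05,"x": -0.105,"y": 0.263,"z": 0.08,"twist": -57},{"gripper": 0.05,"x": -0.105,"y": 0.263,"z": 0.08,"twist": -57},{"gripper": 0.05,"x": -0.105,"y": 0.263,"z": 0.08,"twist": -57}]'

```text
t: 5.4
eef_pos: [0.4093, -0.0353, 0.2315]
tool_rot: [[1.0, 0.017, 0.002], [0.017, -1.0, -0.0], [0.002, 0.0, -1.0]]
contact_force: [0.6, -0.0, -0.1]
gripper_width: 0.0496
```

```bash
python3 - <<'E'
from h import *
p=np.load('pose.npy');T,S=cam('top'),cam('side')
print(r.read_state()['eef_pos'],r.read_state()['contact_force'])
a=[]
for s in(T,S):
    im=s['pixels'].copy();a.append(cv2.resize(im[90:260,150:390] if s is T else im[90:260,150:390],None,fx=2.5,fy=2.5,interpolation=2)[:,:400] if 0 else im)
    print(proj(s,W(p,[(-.126,0,.07),(-.141,.013,.07),(-.141,-.013,.07)])))
# refine lever from top
print(r.outline_of('lever_knob','top')[0]['extent'])
o=T['pixels'][150:250,220:390];o2=S['pixels'][95:245,190:330]
c=np.zeros((600,800,3),np.uint8);c[:300,:510]=cv2.resize(o,(510,300),interpolation=2);c[300:600,:280]=cv2.resize(o2,(280,300),interpolation=2)
cv2.imwrite('pics/two.png',c)
E
```

```text
[ 0.40897214 -0.03574027  0.23126226] [ 0.10597317 -0.53793149  0.20108402]
[[277.30637546 229.97102861]
 [272.97391208 234.87713341]
 [281.5715553  234.99401752]]
[[302.37063536 196.56592209]
 [307.07908258 200.01533172]
 [307.0232305  193.66798001]]Traceback (most recent call last):
  File "<stdin>", line 9, in <module>
IndexError: list index out of range
```

Call:
drive_tool --series '[{"gripper": 0.05,"x": -0.001,"y": 0,"z": -0.05,"twist": 0},{"gripper": 0.05,"x": -0.001,"y": 0,"z": -0.1,"twist": 0},{"gripper": 0.05,"x": -0.001,"y": 0,"z": -0.15,"twist": 0},{"gripper": 0.05,"x": -0.001,"y": 0,"z": -0.18,"twist": 0},{"gripper": 0.05,"x": -0.001,"y": 0,"z": -0.18,"twist": 0},{"gripper": 0.02,"x": -0.001,"y": 0,"z": -0.18,"twist": 0},{"gripper": 0.02,"x": -0.001,"y": 0,"z": -0.18,"twist": 0},{"gripper": 0.02,"x": -0.001,"y": 0,"z": -0.18,"twist": 0},{"gripper": 0.02,"x": -0.001,"y": 0,"z": -0.18,"twist": 0},{"gripper": 0.02,"x": -0.001,"y": 0,"z": -0.18,"twist": 0}]'

```text
t: 6.55
eef_pos: [0.4085, -0.0356, 0.0526]
tool_rot: [[1.0, 0.013, 0.003], [0.013, -1.0, -0.001], [0.003, 0.001, -1.0]]
contact_force: [-0.7, -1.0, 9.1]
gripper_width: 0.0247
```

```bash
python3 - <<'E'
import numpy as np
p=np.load('pose.npy')
a0=np.arctan2(-.054,-.216);R=np.hypot(.054,.216)
for al in np.linspace(0,2.05,22)[1:]:
    a=a0-al+2*np.pi
    dx=R*np.cos(a)+.216;dz=R*np.sin(a)+.054
    print(round(al,2),(dx*np.cos(p[2])).round(4),(dx*np.sin(p[2])).round(4),dz.round(4))
E
```

```text
0.1 -0.0042 -0.0 0.0213
0.2 -0.0064 -0.0001 0.0429
0.29 -0.0064 -0.0001 0.0647
0.39 -0.0043 -0.0 0.0863
0.49 -0.0001 -0.0 0.1076
0.59 0.0062 0.0001 0.1284
0.68 0.0144 0.0001 0.1485
0.78 0.0246 0.0002 0.1677
0.88 0.0366 0.0003 0.1858
0.98 0.0503 0.0004 0.2027
1.07 0.0655 0.0006 0.2181
1.17 0.0823 0.0007 0.232
1.27 0.1002 0.0009 0.2442
1.37 0.1193 0.001 0.2546
1.46 0.1393 0.0012 0.263
1.56 0.1601 0.0014 0.2695
1.66 0.1813 0.0016 0.2739
1.76 0.2029 0.0018 0.2763
1.85 0.2247 0.002 0.2765
1.95 0.2463 0.0022 0.2746
2.05 0.2677 0.0024 0.2706
```

Call:
drive_tool --series '[{"gripper": 0.02,"x": -0.002,"y": 0,"z": 0.011,"twist": 0},{"gripper": 0.02,"x": -0.004,"y": 0,"z": 0.021,"twist": 0},{"gripper": 0.02,"x": -0.0055,"y": 0,"z": 0.032,"twist": 0},{"gripper": 0.02,"x": -0.0064,"y": 0,"z": 0.043,"twist": 0},{"gripper": 0.02,"x": -0.0068,"y": 0,"z": 0.054,"twist": 0},{"gripper": 0.02,"x": -0.0064,"y": 0,"z": 0.065,"twist": 0},{"gripper": 0.02,"x": -0.0043,"y": 0,"z": 0.0863,"twist": 0},{"gripper": 0.02,"x": 0,"y": 0,"z": 0.1076,"twist": 0},{"gripper": 0.02,"x": 0,"y": 0,"z": 0.1076,"twist": 0}]'

```text
t: 7.45
eef_pos: [0.4087, -0.0356, 0.1612]
tool_rot: [[1.0, 0.013, 0.004], [0.013, -1.0, -0.001], [0.004, 0.001, -1.0]]
contact_force: [2.6, -1.1, -1.0]
gripper_width: 0.0249
```

Call:
drive_tool --series '[{"gripper": 0.02,"x": 0.006,"y": 0,"z": 0.0208,"twist": 0},{"gripper": 0.02,"x": 0.0145,"y": 0,"z": 0.041,"twist": 0},{"gripper": 0.02,"x": 0.0247,"y": 0,"z": 0.06,"twist": 0},{"gripper": 0.02,"x": 0.0367,"y": 0,"z": 0.078,"twist": 0},{"gripper": 0.02,"x": 0.0504,"y": 0,"z": 0.095,"twist": 0},{"gripper": 0.02,"x": 0.0656,"y": 0,"z": 0.1105,"twist": 0},{"gripper": 0.02,"x": 0.0824,"y": 0.001,"z": 0.1244,"twist": 0},{"gripper": 0.02,"x": 0.1003,"y": 0.001,"z": 0.1366,"twist": 0},{"gripper": 0.02,"x": 0.1194,"y": 0.001,"z": 0.147,"twist": 0},{"gripper": 0.02,"x": 0.1394,"y": 0.001,"z": 0.1554,"twist": 0},{"gripper": 0.02,"x": 0.16,"y": 0.001,"z": 0.162,"twist": 0},{"gripper": 0.02,"x": 0.1814,"y": 0.002,"z": 0.1663,"twist": 0},{"gripper": 0.02,"x": 0.203,"y": 0.002,"z": 0.1687,"twist": 0},{"gripper": 0.02,"x": 0.2248,"y": 0.002,"z": 0.1689,"twist": 0},{"gripper": 0.02,"x": 0.236,"y": 0.002,"z": 0.168,"twist": 0},{"gripper": 0.02,"x": 0.2464,"y": 0.002,"z": 0.167,"twist": 0},{"gripper": 0.02,"x": 0.257,"y": 0.002,"z": 0.165,"twist": 0},{"gripper": 0.02,"x": 0.265,"y": 0.002,"z": 0.164,"twist": 0},{"gripper": 0.02,"x": 0.265,"y": 0.002,"z": 0.164,"twist": 0}]'

```text
t: 9.35
eef_pos: [0.6736, -0.0342, 0.3234]
tool_rot: [[1.0, 0.012, 0.003], [0.012, -1.0, -0.002], [0.003, 0.002, -1.0]]
contact_force: [3.0, -4.0, 6.6]
gripper_width: 0.0244
```

Nearly there; nudge to the stop while reading force.

Call:
drive_tool --series '[{"gripper": 0.02,"x": 0.003,"y": 0,"z": -0.001,"twist": 0},{"gripper": 0.02,"x": 0.006,"y": 0,"z": -0.002,"twist": 0},{"gripper": 0.02,"x": 0.006,"y": 0,"z": -0.002,"twist": 0}]'

```text
t: 9.65
eef_pos: [0.6793, -0.0342, 0.3223]
tool_rot: [[1.0, 0.012, 0.004], [0.012, -1.0, -0.002], [0.004, 0.002, -1.0]]
contact_force: [2.1, -4.0, 10.9]
gripper_width: 0.0242
```

Call:
drive_tool --series '[{"gripper": 0.02,"x": 0.003,"y": 0,"z": -0.001,"twist": 0},{"gripper": 0.02,"x": 0.003,"y": 0,"z": -0.001,"twist": 0}]'

```text
t: 9.85
eef_pos: [0.6823, -0.0342, 0.3217]
tool_rot: [[1.0, 0.012, 0.004], [0.012, -1.0, -0.002], [0.004, 0.002, -1.0]]
contact_force: [2.0, -4.4, 12.3]
gripper_width: 0.0241
```

```bash
python3 - <<'E'
from h import *
T,S=cam('top'),cam('side')
c=np.hstack([cv2.resize(T['pixels'][90:250,215:385],(425,400),interpolation=2),cv2.resize(S['pixels'][50:250,150:330],(360,400),interpolation=2)])
cv2.imwrite('pics/two.png',c)
E
```

```text
(no output)
```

View pics/two.png

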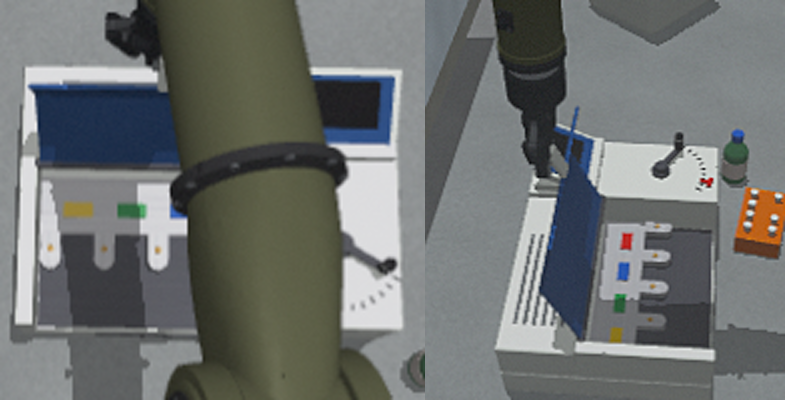

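Call:
drive_tool --series '[{"gripper": 0.02,"x": 0.003,"y": 0,"z": -0.002,"twist": 0},{"gripper": 0.02,"x": 0.006,"y": 0,"z": -0.003,"twist": 0},{"gripper": 0.02,"x": 0.006,"y": 0,"z": -0.003,"twist": 0}]'

```text
t: 10.25
eef_pos: [0.689, -0.0342, 0.3196]
tool_rot: [[1.0, 0.012, 0.007], [0.012, -1.0, -0.002], [0.007, 0.002, -1.0]]
contact_force: [2.6, -3.3, 14.8]
gripper_width: 0.0241
```

```bash
python3 - <<'E'
from h import *
p=np.load('pose.npy');S=cam('side');T=cam('top')
for al in(1.85,1.95,2.05,2.15):
    L=[]
    for (x,z) in((0,0),(-.12,0),(-.189,-.054),(-.216,-.054)):
        c,s=np.cos(al),np.sin(al)  # swing up & rear: clockwise in x-z seen w/ z up -> rotate
        X,Z=x*c+z*s,-x*s+z*c
        for y in((.144,-.144) if x!=-.216 else (0,)):L.append((.09+X,y,.124+Z))
    print(al,'side',((proj(S,W(p,L))-[150,50])*2+[425,0]).round(0).tolist(),'top',((proj(T,W(p,L))-[215,90])*2.5).round(0).tolist())
E
```

```text
1.85 side [[584.0, 339.0], [603.0, 199.0], [554.0, 288.0], [580.0, 146.0], [575.0, 250.0], [599.0, 105.0], [581.0, 157.0]] top [[39.0, 164.0], [279.0, 167.0], [32.0, 108.0], [296.0, 111.0], [25.0, 114.0], [311.0, 118.0], [170.0, 100.0]]
1.95 side [[584.0, 339.0], [603.0, 199.0], [546.0, 290.0], [573.0, 147.0], [560.0, 249.0], [585.0, 105.0], [565.0, 157.0]] top [[39.0, 164.0], [279.0, 167.0], [33.0, 99.0], [295.0, 103.0], [26.0, 96.0], [310.0, 100.0], [170.0, 80.0]]
2.05 side [[584.0, 339.0], [603.0, 199.0], [539.0, 292.0], [566.0, 149.0], [545.0, 250.0], [573.0, 106.0], [549.0, 159.0]] top [[39.0, 164.0], [279.0, 167.0], [33.0, 91.0], [294.0, 95.0], [27.0, 78.0], [309.0, 82.0], [169.0, 60.0]]
2.15 side [[584.0, 339.0], [603.0, 199.0], [532.0, 294.0], [560.0, 152.0], [530.0, 252.0], [560.0, 108.0], [534.0, 161.0]] top [[39.0, 164.0], [279.0, 167.0], [34.0, 84.0], [293.0, 87.0], [28.0, 62.0], [308.0, 66.0], [169.0, 42.0]]
```

Call:
drive_tool --series '[{"gripper": 0.05,"x": 0,"y": 0,"z": 0,"twist": 0},{"gripper": 0.06,"x": 0,"y": 0,"z": 0,"twist": 0},{"gripper": 0.06,"x": 0,"y": 0,"z": 0,"twist": 0},{"gripper": 0.06,"x": 0,"y": 0,"z": 0.03,"twist": 0},{"gripper": 0.06,"x": -0.005,"y": 0,"z": 0.07,"twist": 0},{"gripper": 0.06,"x": -0.04,"y": 0.02,"z": 0.08,"twist": 0},{"gripper": 0.06,"x": -0.226,"y": 0.308,"z": 0.0,"twist": -16},{"gripper": 0.06,"x": -0.226,"y": 0.308,"z": 0.0,"twist": -16},{"gripper": 0.06,"x": -0.226,"y": 0.308,"z": 0.0,"twist": -16},{"gripper": 0.06,"x": -0.226,"y": 0.308,"z": -0.1,"twist": -16},{"gripper": 0.06,"x": -0.226,"y": 0.308,"z": -0.1,"twist": -16},{"gripper": 0.06,"x": -0.226,"y": 0.308,"z": -0.1,"twist": -16},{"gripper": 0.06,"x": -0.226,"y": 0.308,"z": -0.1,"twist": -16},{"gripper": 0.06,"x": -0.226,"y": 0.308,"z": -0.1,"twist": -16},{"gripper": 0.06,"x": -0.226,"y": 0.308,"z": -0.1,"twist": -16}]'

```text
t: 11.85
eef_pos: [0.4557, 0.2788, 0.2135]
tool_rot: [[0.967, -0.254, -0.007], [-0.254, -0.967, -0.0], [-0.007, 0.002, -1.0]]
contact_force: [-0.1, -0.8, 0.3]
gripper_width: 0.0605
```

```bash
cat > cubes.py <<'E'
from h import *
def cubes(s,only=None):
  out={}
  im=cv2.cvtColor(s['pixels'],cv2.COLOR_BGR2HSV)
  for c,(lo,hi) in dict(red=(0,8),yellow=(20,35),green=(45,85),blue=(100,125)).items():
    m=((im[...,0]>=lo)&(im[...,0]<=hi)&(im[...,1]>110)&(im[...,2]>60)).astype(np.uint8)
    if c=='red':m|=((im[...,0]>172)&(im[...,1]>110)&(im[...,2]>60)).astype(np.uint8)
    k,lab,st,ce=cv2.connectedComponentsWithStats(m)
    for i in range(1,k):
      w=at_z(s,ce[i],.05)[0]
      if 40<st[i,4]<140 and w[1]>.2 and w[0]<.65:
          cs=cv2.findContours((lab==i).astype(np.uint8),0,1)[0][0].reshape(-1,2)
          a=cv2.minAreaRect((at_z(s,cs,.05)[:,:2]*1000).astype(np.float32))[2]
          out[c]=(w[0].round(4),w[1].round(4),round((a+45)%90-45,1),st[i,4])
  return out
E
python3 - <<'E'
from cubes import *
print(r.read_state()['eef_pos'],r.read_state()['contact_force'])
T,S=cam('top'),cam('side');cv2.imwrite('pics/T3.png',T['pixels']);cv2.imwrite('pics/S3.png',S['pixels'])
print(cubes(T));print(cubes(S))
cv2.imwrite('pics/t3.png',cv2.resize(T['pixels'][100:240,220:385],None,fx=4.5,fy=4.2,interpolation=2))
cv2.imwrite('pics/s3.png',cv2.resize(S['pixels'][95:240,175:330],None,fx=4,fy=4,interpolation=2))
E
```

```text
[0.45568725 0.27882478 0.2135301 ] [-0.06379199 -0.83688537  0.26379886]
{'yellow': (np.float64(0.559), np.float64(0.2784), -8.3, np.int32(90))}
{'red': (np.float64(0.5485), np.float64(0.3583), 12.6, np.int32(110)), 'yellow': (np.float64(0.5616), np.float64(0.2799), -6.9, np.int32(105)), 'green': (np.float64(0.4637), np.float64(0.2752), -16.0, np.int32(95)), 'blue': (np.float64(0.4589), np.float64(0.3716), -4.3, np.int32(101))}
```

View pics/t3.png

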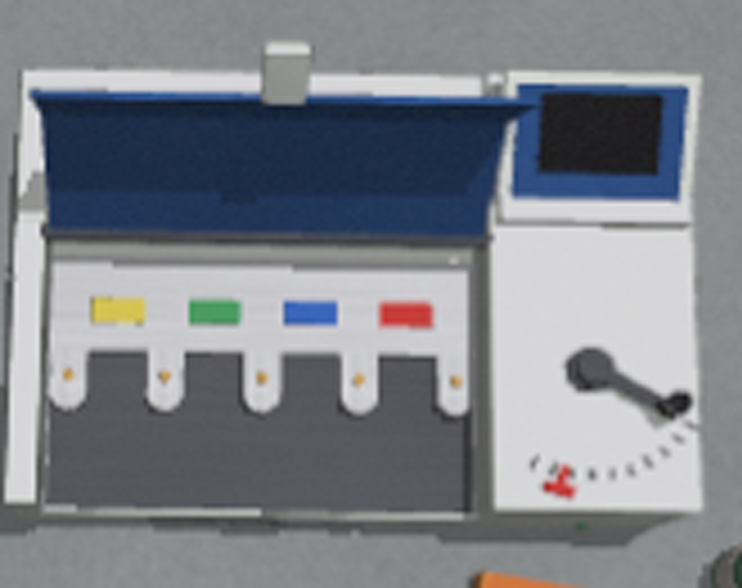

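View pics/s3.png

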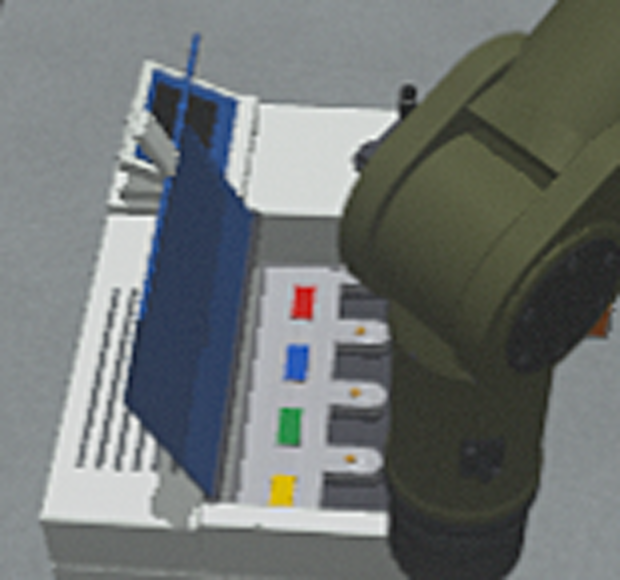

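```bash
python3 - <<'E'
from cubes import *
T,S=cam('top'),cam('side');p0=np.load('pose.npy')
Y=dict(yellow=.099,green=.033,blue=-.033,red=-.099)
H=dict(red=(0,8),yellow=(20,35),green=(45,85),blue=(100,125))
def tags(s):
    im=s['pixels'].astype(float);h=cv2.cvtColor(s['pixels'],cv2.COLOR_BGR2HSV);o={}
    for c,y in Y.items():
        u=proj(s,W(p0,[(.045,y,.073)]))[0];x0,y0=int(u[0])-10,int(u[1])-7
        sub=h[y0:y0+15,x0:x0+21];m=np.where(((sub[...,0]>=H[c][0])&(sub[...,0]<=H[c][1]))|((c=='red')&(sub[...,0]>172)),sub[...,1].astype(float),0);m[m<70]=0
        yy,xx=np.mgrid[:15,:21];o[c]=(np.array([(m*xx).sum(),(m*yy).sum()])/m.sum()+[x0,y0],u)
    return o
tt,ss=tags(T),tags(S)
for c in Y:print(c,tt[c][0]-tt[c][1],ss[c][0]-ss[c][1])
X=[(.045,y,.073) for y in Y.values()]
for nm,sets in(('top',[(T,tt)]),('side',[(S,ss)]),('both',[(T,tt),(S,ss)])):
    f=lambda p:np.concatenate([(proj(s,W(p,X))-np.array([t[c][0] for c in Y])).ravel() for s,t in sets])
    q=least_squares(f,p0);print(nm,q.x,np.abs(q.fun).max())
E
```

```text
yellow [-0.011991   -0.68065842] [-1.41565024 -0.96415407]
green [-0.03199013 -0.46773139] [-1.3570524  -0.15289285]
blue [ 0.11627026 -0.65473329] [-1.25204676 -0.09292191]
red [ 0.05516552 -0.49745848] [-1.17112169  0.02120709]
top [ 0.53585445 -0.0337595   0.00706724] 0.12495032182138743
side [ 0.53830342 -0.03461716  0.00586477] 0.6073899860651295
both [ 0.53704805 -0.03401207  0.00592132] 0.7953787697254029
```

Call:
drive_tool --series '[{"gripper": 0.06,"x": 0.001,"y": 0,"z": 0,"twist": 0},{"gripper": 0.06,"x": 0.001,"y": 0,"z": -0.05,"twist": 0},{"gripper": 0.06,"x": 0.001,"y": 0,"z": -0.1,"twist": 0},{"gripper": 0.06,"x": 0.001,"y": 0,"z": -0.13,"twist": 0},{"gripper": 0.06,"x": 0.001,"y": 0,"z": -0.13,"twist": 0}]'

```text
t: 12.55
eef_pos: [0.4613, 0.2724, 0.0837]
tool_rot: [[0.964, -0.264, -0.005], [-0.264, -0.964, -0.004], [-0.004, 0.005, -1.0]]
contact_force: [0.3, 0.0, 1.5]
gripper_width: 0.0601
```

Call:
drive_tool --series '[{"gripper": 0.06,"x": 0.001,"y": 0.002,"z": -0.03,"twist": 0},{"gripper": 0.06,"x": 0.001,"y": 0.002,"z": -0.06,"twist": 0},{"gripper": 0.06,"x": 0.001,"y": 0.002,"z": -0.06,"twist": 0},{"gripper": 0.03,"x": 0.001,"y": 0.002,"z": -0.06,"twist": 0},{"gripper": 0.03,"x": 0.001,"y": 0.002,"z": -0.06,"twist": 0},{"gripper": 0.03,"x": 0.001,"y": 0.002,"z": -0.06,"twist": 0},{"gripper": 0.03,"x": 0.001,"y": 0.002,"z": -0.06,"twist": 0},{"gripper": 0.03,"x": 0.001,"y": 0.002,"z": -0.06,"twist": 0}]'

```text
t: 13.35
eef_pos: [0.4649, 0.2774, 0.0294]
tool_rot: [[0.965, -0.263, 0.004], [-0.263, -0.965, 0.002], [0.003, -0.003, -1.0]]
contact_force: [0.3, -0.8, 7.6]
gripper_width: 0.0345
```

Call:
drive_tool --series '[{"gripper": 0.03,"x": 0,"y": 0,"z": 0.04,"twist": 0},{"gripper": 0.03,"x": 0,"y": 0,"z": 0.09,"twist": 0},{"gripper": 0.03,"x": 0,"y": 0,"z": 0.14,"twist": 0},{"gripper": 0.03,"x": 0,"y": -0.03,"z": 0.17,"twist": 6},{"gripper": 0.03,"x": 0.013,"y": -0.279,"z": 0.17,"twist": 15.6},{"gripper": 0.03,"x": 0.013,"y": -0.279,"z": 0.17,"twist": 15.6},{"gripper": 0.03,"x": 0.013,"y": -0.279,"z": 0.17,"twist": 15.6},{"gripper": 0.03,"x": 0.013,"y": -0.279,"z": 0.17,"twist": 15.6},{"gripper": 0.03,"x": 0.013,"y": -0.279,"z": 0.17,"twist": 15.6},{"gripper": 0.03,"x": 0.013,"y": -0.279,"z": 0.17,"twist": 15.6},{"gripper": 0.03,"x": 0.013,"y": -0.279,"z": 0.12,"twist": 15.6},{"gripper": 0.03,"x": 0.013,"y": -0.279,"z": 0.09,"twist": 15.6},{"gripper": 0.03,"x": 0.013,"y": -0.279,"z": 0.08,"twist": 15.6},{"gripper": 0.03,"x": 0.013,"y": -0.279,"z": 0.08,"twist": 15.6}]'

```text
t: 14.75
eef_pos: [0.476, -0.002, 0.1068]
tool_rot: [[1.0, 0.007, -0.001], [0.007, -1.0, 0.0], [-0.001, -0.0, -1.0]]
contact_force: [0.7, 1.0, -0.9]
gripper_width: 0.0345
```

Call:
drive_tool --series '[{"gripper": 0.03,"x": 0,"y": 0.0006,"z": -0.01,"twist": 0},{"gripper": 0.03,"x": 0,"y": 0.0006,"z": -0.015,"twist": 0},{"gripper": 0.03,"x": 0,"y": 0.0006,"z": -0.018,"twist": 0},{"gripper": 0.03,"x": 0,"y": 0.0006,"z": -0.018,"twist": 0}]'

```text
t: 15.15
eef_pos: [0.4772, -0.0014, 0.0913]
tool_rot: [[1.0, 0.007, 0.003], [0.007, -1.0, -0.001], [0.003, 0.001, -1.0]]
contact_force: [-6.1, -0.5, 23.4]
gripper_width: 0.0346
```

Call:
drive_tool --series '[{"gripper": 0.03,"x": 0,"y": 0,"z": 0.003,"twist": 0},{"gripper": 0.03,"x": 0,"y": 0,"z": 0.003,"twist": 0},{"gripper": 0.03,"x": 0,"y": 0,"z": 0.003,"twist": 0}]'

```text
t: 15.45
eef_pos: [0.4766, -0.0016, 0.092]
tool_rot: [[1.0, 0.007, 0.001], [0.007, -1.0, -0.0], [0.001, 0.0, -1.0]]
contact_force: [-0.3, 0.4, -0.7]
gripper_width: 0.0345
```

Call:
drive_tool --series '[{"gripper": 0.03,"x": 0.01,"y": 0,"z": 0,"twist": 0},{"gripper": 0.03,"x": 0.015,"y": 0,"z": 0,"twist": 0},{"gripper": 0.03,"x": 0.02,"y": 0,"z": 0,"twist": 0},{"gripper": 0.03,"x": 0.024,"y": 0,"z": 0,"twist": 0},{"gripper": 0.03,"x": 0.024,"y": 0,"z": 0,"twist": 0}]'

```text
t: 15.95
eef_pos: [0.5011, -0.0015, 0.0917]
tool_rot: [[1.0, 0.006, 0.0], [0.006, -1.0, 0.0], [0.0, -0.0, -1.0]]
contact_force: [-0.5, -0.2, -0.1]
gripper_width: 0.0347
```

Call:
drive_tool --series '[{"gripper": 0.03,"x": 0.003,"y": 0,"z": 0,"twist": 0},{"gripper": 0.03,"x": 0.006,"y": 0,"z": 0,"twist": 0},{"gripper": 0.03,"x": 0.01,"y": 0,"z": 0,"twist": 0},{"gripper": 0.03,"x": 0.01,"y": 0,"z": 0,"twist": 0}]'

```text
t: 16.35
eef_pos: [0.5109, -0.0017, 0.0919]
tool_rot: [[1.0, 0.007, 0.0], [0.007, -1.0, 0.0], [0.0, -0.0, -1.0]]
contact_force: [-0.3, 0.5, -1.1]
gripper_width: 0.0349
```

Call:
drive_tool --series '[{"gripper": 0.03,"x": 0.004,"y": 0,"z": 0,"twist": 0},{"gripper": 0.03,"x": 0.008,"y": 0,"z": 0,"twist": 0},{"gripper": 0.03,"x": 0.012,"y": 0,"z": 0,"twist": 0},{"gripper": 0.03,"x": 0.012,"y": 0,"z": 0,"twist": 0}]'

```text
t: 16.75
eef_pos: [0.5215, -0.0027, 0.0917]
tool_rot: [[1.0, 0.006, -0.002], [0.006, -1.0, -0.001], [-0.002, 0.001, -1.0]]
contact_force: [-1.5, -3.4, -0.6]
gripper_width: 0.0349
```

Call:
drive_tool --series '[{"gripper": 0.03,"x": 0.004,"y": -0.0005,"z": 0,"twist": 0},{"gripper": 0.03,"x": 0.008,"y": -0.0005,"z": 0,"twist": 0},{"gripper": 0.03,"x": 0.012,"y": -0.0005,"z": 0,"twist": 0},{"gripper": 0.03,"x": 0.012,"y": -0.0005,"z": 0,"twist": 0}]'

```text
t: 17.15
eef_pos: [0.5338, -0.0021, 0.0915]
tool_rot: [[1.0, 0.007, -0.002], [0.007, -1.0, -0.0], [-0.002, -0.0, -1.0]]
contact_force: [-3.8, -0.5, -0.2]
gripper_width: 0.0346
```

Call:
drive_tool --series '[{"gripper": 0.03,"x": 0.002,"y": 0,"z": 0,"twist": 0},{"gripper": 0.03,"x": 0.004,"y": 0,"z": 0,"twist": 0},{"gripper": 0.03,"x": 0.004,"y": 0,"z": 0,"twist": 0}]'

```text
t: 17.45
eef_pos: [0.5342, -0.0021, 0.0916]
tool_rot: [[1.0, 0.007, -0.008], [0.007, -1.0, -0.001], [-0.008, 0.001, -1.0]]
contact_force: [-15.4, -0.8, 11.4]
gripper_width: 0.0347
```

Call:
drive_tool --series '[{"gripper": 0.03,"x": 0.002,"y": 0,"z": 0,"twist": 0},{"gripper": 0.03,"x": 0.002,"y": 0,"z": 0,"twist": 0}]'

```text
t: 17.65
eef_pos: [0.5344, -0.0021, 0.0916]
tool_rot: [[1.0, 0.007, -0.011], [0.007, -1.0, -0.002], [-0.011, 0.002, -1.0]]
contact_force: [-20.3, 0.2, 17.9]
gripper_width: 0.0346
```

Call:
drive_tool --series '[{"gripper": 0.03,"x": -0.006,"y": 0,"z": 0,"twist": 0},{"gripper": 0.05,"x": -0.006,"y": 0,"z": 0,"twist": 0},{"gripper": 0.05,"x": -0.006,"y": 0,"z": 0,"twist": 0},{"gripper": 0.05,"x": -0.006,"y": 0,"z": 0.04,"twist": 0},{"gripper": 0.05,"x": -0.006,"y": 0,"z": 0.08,"twist": 0},{"gripper": 0.06,"x": 0,"y": 0.05,"z": 0.1,"twist": 0},{"gripper": 0.06,"x": 0.02,"y": 0.281,"z": 0.1,"twist": -8},{"gripper": 0.06,"x": 0.02,"y": 0.281,"z": 0.1,"twist": -8},{"gripper": 0.06,"x": 0.02,"y": 0.281,"z": 0.1,"twist": -8},{"gripper": 0.06,"x": 0.02,"y": 0.281,"z": 0.1,"twist": -8},{"gripper": 0.06,"x": 0.02,"y": 0.281,"z": 0.1,"twist": -8},{"gripper": 0.06,"x": 0.02,"y": 0.281,"z": 0.1,"twist": -8},{"gripper": 0.06,"x": 0.02,"y": 0.281,"z": 0.05,"twist": -8},{"gripper": 0.06,"x": 0.02,"y": 0.281,"z": 0.03,"twist": -8}]'

```text
t: 19.05
eef_pos: [0.5599, 0.2782, 0.1189]
tool_rot: [[0.991, -0.132, -0.002], [-0.132, -0.991, -0.001], [-0.002, 0.001, -1.0]]
contact_force: [-0.9, -0.6, -0.3]
gripper_width: 0.0599
```

```bash
python3 - <<'E'
from cubes import *
print(r.read_state()['eef_pos'],r.read_state()['contact_force'])
T,S=cam('top'),cam('side');cv2.imwrite('pics/T4.png',T['pixels']);cv2.imwrite('pics/S4.png',S['pixels'])
print(cubes(T));print(cubes(S))
E
```

```text
[0.5599201  0.27821499 0.11890516] [-0.94614521 -0.5538551  -0.34088707]
{'blue': (np.float64(0.4556), np.float64(0.3695), 3.9, np.int32(98))}
{'red': (np.float64(0.5484), np.float64(0.3587), 12.6, np.int32(98)), 'yellow': (np.float64(0.5578), np.float64(0.2827), -7.6, np.int32(66)), 'blue': (np.float64(0.458), np.float64(0.3713), 3.0, np.int32(111))}
```

Call:
drive_tool --series '[{"gripper": 0.06,"x": 0,"y": 0.001,"z": -0.045,"twist": 0},{"gripper": 0.06,"x": 0,"y": 0.001,"z": -0.09,"twist": 0},{"gripper": 0.06,"x": 0,"y": 0.001,"z": -0.09,"twist": 0},{"gripper": 0.03,"x": 0,"y": 0.001,"z": -0.09,"twist": 0},{"gripper": 0.03,"x": 0,"y": 0.001,"z": -0.09,"twist": 0},{"gripper": 0.03,"x": 0,"y": 0.001,"z": -0.09,"twist": 0},{"gripper": 0.03,"x": 0,"y": 0.001,"z": -0.09,"twist": 0},{"gripper": 0.03,"x": 0,"y": 0.001,"z": -0.09,"twist": 0}]'

```text
t: 19.95
eef_pos: [0.5623, 0.2808, 0.035]
tool_rot: [[0.991, -0.133, 0.005], [-0.133, -0.991, 0.002], [0.004, -0.003, -1.0]]
contact_force: [0.6, -1.1, 8.6]
gripper_width: 0.0342
```

Call:
drive_tool --series '[{"gripper": 0.06,"x": 0,"y": 0,"z": 0,"twist": 0},{"gripper": 0.06,"x": 0,"y": 0,"z": -0.007,"twist": 0},{"gripper": 0.06,"x": 0,"y": 0,"z": -0.007,"twist": 0},{"gripper": 0.03,"x": 0,"y": 0,"z": -0.007,"twist": 0},{"gripper": 0.03,"x": 0,"y": 0,"z": -0.007,"twist": 0},{"gripper": 0.03,"x": 0,"y": 0,"z": -0.007,"twist": 0},{"gripper": 0.03,"x": 0,"y": 0,"z": -0.007,"twist": 0},{"gripper": 0.03,"x": 0,"y": 0,"z": -0.007,"twist": 0}]'

```text
t: 20.75
eef_pos: [0.5605, 0.28, 0.025]
tool_rot: [[0.991, -0.133, 0.0], [-0.133, -0.991, 0.0], [0.0, -0.0, -1.0]]
contact_force: [-0.1, 1.1, 0.0]
gripper_width: 0.0345
```

Call:
drive_tool --series '[{"gripper": 0.03,"x": 0,"y": 0,"z": 0.04,"twist": 0},{"gripper": 0.03,"x": 0,"y": 0,"z": 0.09,"twist": 0},{"gripper": 0.03,"x": 0,"y": 0,"z": 0.14,"twist": 0},{"gripper": 0.03,"x": -0.02,"y": -0.02,"z": 0.165,"twist": 4},{"gripper": 0.03,"x": -0.082,"y": -0.2164,"z": 0.165,"twist": 8},{"gripper": 0.03,"x": -0.082,"y": -0.2164,"z": 0.165,"twist": 8},{"gripper": 0.03,"x": -0.082,"y": -0.2164,"z": 0.165,"twist": 8},{"gripper": 0.03,"x": -0.082,"y": -0.2164,"z": 0.165,"twist": 8},{"gripper": 0.03,"x": -0.082,"y": -0.2164,"z": 0.165,"twist": 8},{"gripper": 0.03,"x": -0.082,"y": -0.2164,"z": 0.12,"twist": 8},{"gripper": 0.03,"x": -0.082,"y": -0.2164,"z": 0.08,"twist": 8},{"gripper": 0.03,"x": -0.082,"y": -0.2164,"z": 0.07,"twist": 8},{"gripper": 0.03,"x": -0.082,"y": -0.2164,"z": 0.07,"twist": 8},{"gripper": 0.03,"x": -0.082,"y": -0.2164,"z": 0.07,"twist": 8}]'

```text
t: 22.15
eef_pos: [0.4792, 0.0642, 0.096]
tool_rot: [[1.0, 0.007, 0.001], [0.007, -1.0, 0.0], [0.001, -0.0, -1.0]]
contact_force: [0.5, -0.4, -0.7]
gripper_width: 0.0346
```

Call:
drive_tool --series '[{"gripper": 0.03,"x": 0,"y": -0.0004,"z": -0.005,"twist": 0},{"gripper": 0.03,"x": 0,"y": -0.0004,"z": -0.008,"twist": 0},{"gripper": 0.03,"x": 0,"y": -0.0004,"z": -0.008,"twist": 0},{"gripper": 0.03,"x": 0,"y": -0.0004,"z": -0.008,"twist": 0}]'

```text
t: 22.55
eef_pos: [0.4785, 0.0631, 0.0872]
tool_rot: [[1.0, 0.007, 0.001], [0.007, -1.0, -0.0], [0.001, 0.0, -1.0]]
contact_force: [-0.3, 0.4, -1.7]
gripper_width: 0.0347
```

Call:
drive_tool --series '[{"gripper": 0.03,"x": 0.008,"y": 0,"z": 0,"twist": 0},{"gripper": 0.03,"x": 0.016,"y": 0,"z": 0,"twist": 0},{"gripper": 0.03,"x": 0.021,"y": 0,"z": 0,"twist": 0},{"gripper": 0.03,"x": 0.025,"y": 0,"z": 0,"twist": 0},{"gripper": 0.03,"x": 0.03,"y": 0,"z": 0,"twist": 0},{"gripper": 0.03,"x": 0.03,"y": 0,"z": 0,"twist": 0}]'

```text
t: 23.15
eef_pos: [0.5093, 0.0632, 0.0869]
tool_rot: [[1.0, 0.007, 0.001], [0.007, -1.0, 0.0], [0.001, -0.0, -1.0]]
contact_force: [0.7, -0.0, 0.7]
gripper_width: 0.0355
```

Call:
drive_tool --series '[{"gripper": 0.03,"x": 0.004,"y": 0,"z": 0,"twist": 0},{"gripper": 0.03,"x": 0.008,"y": 0,"z": 0,"twist": 0},{"gripper": 0.03,"x": 0.012,"y": 0,"z": 0,"twist": 0},{"gripper": 0.03,"x": 0.016,"y": 0,"z": 0,"twist": 0},{"gripper": 0.03,"x": 0.016,"y": 0,"z": 0,"twist": 0}]'

```text
t: 23.65
eef_pos: [0.5229, 0.0632, 0.087]
tool_rot: [[1.0, 0.007, -0.003], [0.007, -1.0, -0.001], [-0.003, 0.001, -1.0]]
contact_force: [-3.7, 0.5, 4.6]
gripper_width: 0.0353
```

Call:
drive_tool --series '[{"gripper": 0.03,"x": 0.004,"y": 0,"z": 0,"twist": 0},{"gripper": 0.03,"x": 0.008,"y": 0,"z": 0,"twist": 0},{"gripper": 0.03,"x": 0.01,"y": 0,"z": 0,"twist": 0},{"gripper": 0.03,"x": 0.01,"y": 0,"z": 0,"twist": 0}]'

```text
t: 24.05
eef_pos: [0.5315, 0.0633, 0.087]
tool_rot: [[1.0, 0.007, -0.005], [0.007, -1.0, -0.001], [-0.005, 0.001, -1.0]]
contact_force: [-11.5, 0.8, 13.8]
gripper_width: 0.0349
```

Call:
drive_tool --series '[{"gripper": 0.03,"x": 0.002,"y": 0,"z": 0,"twist": 0},{"gripper": 0.03,"x": 0.004,"y": 0,"z": 0,"twist": 0},{"gripper": 0.03,"x": 0.004,"y": 0,"z": 0,"twist": 0}]'

```text
t: 24.35
eef_pos: [0.5318, 0.0633, 0.0871]
tool_rot: [[1.0, 0.008, -0.012], [0.008, -1.0, -0.002], [-0.012, 0.002, -1.0]]
contact_force: [-22.7, 1.2, 25.3]
gripper_width: 0.0348
```

Call:
drive_tool --series '[{"gripper": 0.03,"x": -0.006,"y": 0,"z": 0,"twist": 0},{"gripper": 0.05,"x": -0.006,"y": 0,"z": 0,"twist": 0},{"gripper": 0.05,"x": -0.006,"y": 0,"z": 0,"twist": 0},{"gripper": 0.05,"x": -0.006,"y": 0,"z": 0.04,"twist": 0},{"gripper": 0.05,"x": -0.006,"y": 0,"z": 0.08,"twist": 0},{"gripper": 0.06,"x": -0.01,"y": 0.05,"z": 0.1,"twist": 0},{"gripper": 0.06,"x": -0.082,"y": 0.307,"z": 0.1,"twist": 2.6},{"gripper": 0.06,"x": -0.082,"y": 0.307,"z": 0.1,"twist": 2.6},{"gripper": 0.06,"x": -0.082,"y": 0.307,"z": 0.1,"twist": 2.6},{"gripper": 0.06,"x": -0.082,"y": 0.307,"z": 0.1,"twist": 2.6},{"gripper": 0.06,"x": -0.082,"y": 0.307,"z": 0.1,"twist": 2.6},{"gripper": 0.06,"x": -0.082,"y": 0.307,"z": 0.1,"twist": 2.6},{"gripper": 0.06,"x": -0.082,"y": 0.307,"z": 0.05,"twist": 2.6},{"gripper": 0.06,"x": -0.082,"y": 0.307,"z": 0.03,"twist": 2.6},{"gripper": 0.06,"x": -0.082,"y": 0.307,"z": 0.03,"twist": 2.6}]'

```text
t: 25.85
eef_pos: [0.4554, 0.3689, 0.1136]
tool_rot: [[0.999, 0.052, -0.004], [0.052, -0.999, -0.004], [-0.004, 0.003, -1.0]]
contact_force: [-0.1, -0.4, 0.0]
gripper_width: 0.0602
```

```bash
python3 - <<'E'
from cubes import *
print(r.read_state()['eef_pos'],r.read_state()['contact_force'])
T,S=cam('top'),cam('side');cv2.imwrite('pics/T5.png',T['pixels']);cv2.imwrite('pics/S5.png',S['pixels'])
print(cubes(T));print(cubes(S))
p=np.array([.537,-.035,.0065])
for s in(T,S):print(proj(s,W(p,[(0,.099,.11),(0,.033,.11)])))
c=np.hstack([cv2.resize(T['pixels'][140:220,220:310],None,fx=5,fy=5,interpolation=2),cv2.resize(S['pixels'][150:230,230:300],None,fx=5,fy=5,interpolation=2)])
cv2.imwrite('pics/five.png',c)
E
```

```text
[0.4554089  0.3689314  0.11363778] [-0.07625869 -0.38793853  0.02385532]
{'red': (np.float64(0.546), np.float64(0.3561), 12.8, np.int32(97))}
{'red': (np.float64(0.5487), np.float64(0.3585), 12.6, np.int32(112))}
[[245.46579111 185.17022889]
 [267.55388255 185.52677311]]
[[260.21630959 211.46153789]
 [261.6668391  194.26787203]]
```

View pics/five.png

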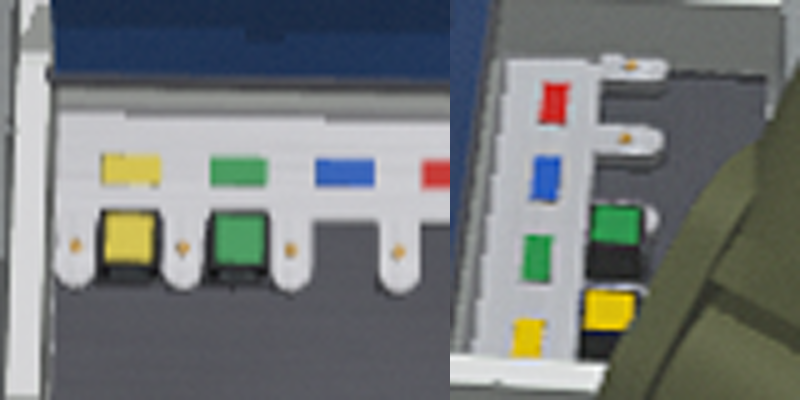

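```bash
python3 - <<'E'
from h import *
T,S=cam('top'),cam('side')
def rx(s,uv,z,p):
    w=at_z(s,uv,z)
    d=w[:,:2]-p[:2];c,q=np.cos(p[2]),np.sin(p[2]);return np.c_[c*d[:,0]+q*d[:,1],-q*d[:,0]+c*d[:,1]].round(4)
t=lambda L:np.array(L)/5+[220,140]
u=lambda L:(np.array(L)-[450,0])/5+[230,150]
pT,pS=[.5359,-.0338,.0065],[.5383,-.0346,.0065]
for z in(.078,.082):print('dots',z,rx(T,t([(75,246),(182,248),(290,250),(398,252)]),z,pT),rx(S,u([(630,66),(625,139)]),z,pS))
print('cubes',rx(T,t([(130,238),(240,238)]),.11,pT),rx(S,u([(609,310),(616,224)]),.11,pS))
print('tags',rx(T,t([(131,171),(239,172),(345,173)]),.073,pT),rx(S,u([(554,103),(545,178),(538,258)]),.073,pS))
print('ledge front',rx(T,t([(345,220)]),.072,pT),'rib tip',rx(T,t([(290,292)]),.078,pT))
E
```

```text
dots 0.078 [[-0.006   0.1307]
 [-0.0061  0.0652]
 [-0.0063 -0.001 ]
 [-0.0064 -0.0671]] [[-0.0057 -0.1293]
 [-0.0063 -0.0633]]
dots 0.082 [[-0.0067  0.1305]
 [-0.0068  0.0651]
 [-0.007  -0.0008]
 [-0.0072 -0.0667]] [[-0.0059 -0.1256]
 [-0.0064 -0.0598]]
cubes [[-0.0063  0.096 ]
 [-0.0052  0.0304]] [[-0.0062  0.1003]
 [-0.0062  0.0344]]
tags [[ 0.0427  0.0977]
 [ 0.0431  0.0308]
 [ 0.0436 -0.0349]] [[ 0.0435 -0.0963]
 [ 0.0439 -0.0302]
 [ 0.0427  0.0358]]
ledge front [[ 0.0141 -0.035 ]] rib tip [[-0.0323 -0.0012]]
```

Call:
drive_tool --series '[{"gripper": 0.06,"x": 0.001,"y": 0.001,"z": -0.045,"twist": 0},{"gripper": 0.06,"x": 0.001,"y": 0.001,"z": -0.087,"twist": 0},{"gripper": 0.06,"x": 0.001,"y": 0.001,"z": -0.092,"twist": 0},{"gripper": 0.06,"x": 0.001,"y": 0.001,"z": -0.092,"twist": 0},{"gripper": 0.03,"x": 0.001,"y": 0.001,"z": -0.092,"twist": 0},{"gripper": 0.03,"x": 0.001,"y": 0.001,"z": -0.092,"twist": 0},{"gripper": 0.03,"x": 0.001,"y": 0.001,"z": -0.092,"twist": 0},{"gripper": 0.03,"x": 0.001,"y": 0.001,"z": -0.092,"twist": 0},{"gripper": 0.03,"x": 0.001,"y": 0.001,"z": -0.092,"twist": 0},{"gripper": 0.03,"x": 0.001,"y": 0.001,"z": -0.092,"twist": 0}]'

```text
t: 27.05
eef_pos: [0.4588, 0.3723, 0.0277]
tool_rot: [[0.999, 0.052, 0.004], [0.052, -0.999, 0.003], [0.004, -0.003, -1.0]]
contact_force: [-0.1, -0.6, 6.2]
gripper_width: 0.0351
```

Call:
drive_tool --series '[{"gripper": 0.03,"x": 0,"y": 0,"z": 0.04,"twist": 0},{"gripper": 0.03,"x": 0,"y": 0,"z": 0.09,"twist": 0},{"gripper": 0.03,"x": 0,"y": 0,"z": 0.14,"twist": 0},{"gripper": 0.03,"x": 0,"y": -0.02,"z": 0.165,"twist": 0},{"gripper": 0.03,"x": 0.019,"y": -0.4404,"z": 0.165,"twist": -2.6},{"gripper": 0.03,"x": 0.019,"y": -0.4404,"z": 0.165,"twist": -2.6},{"gripper": 0.03,"x": 0.019,"y": -0.4404,"z": 0.165,"twist": -2.6},{"gripper": 0.03,"x": 0.019,"y": -0.4404,"z": 0.165,"twist": -2.6},{"gripper": 0.03,"x": 0.019,"y": -0.4404,"z": 0.165,"twist": -2.6},{"gripper": 0.03,"x": 0.019,"y": -0.4404,"z": 0.165,"twist": -2.6},{"gripper": 0.03,"x": 0.019,"y": -0.4404,"z": 0.165,"twist": -2.6},{"gripper": 0.03,"x": 0.019,"y": -0.4404,"z": 0.165,"twist": -2.6},{"gripper": 0.03,"x": 0.019,"y": -0.4404,"z": 0.165,"twist": -2.6},{"gripper": 0.03,"x": 0.019,"y": -0.4404,"z": 0.165,"twist": -2.6},{"gripper": 0.03,"x": 0.019,"y": -0.4404,"z": 0.12,"twist": -2.6},{"gripper": 0.03,"x": 0.019,"y": -0.4404,"z": 0.08,"twist": -2.6},{"gripper": 0.03,"x": 0.019,"y": -0.4404,"z": 0.075,"twist": -2.6},{"gripper": 0.03,"x": 0.019,"y": -0.4404,"z": 0.075,"twist": -2.6},{"gripper": 0.03,"x": 0.019,"y": -0.4404,"z": 0.075,"twist": -2.6}]'

```text
t: 28.95
eef_pos: [0.4778, -0.0687, 0.1018]
tool_rot: [[1.0, 0.008, 0.003], [0.008, -1.0, -0.0], [0.003, 0.0, -1.0]]
contact_force: [0.9, -0.1, -1.8]
gripper_width: 0.0348
```

Call:
drive_tool --series '[{"gripper": 0.03,"x": 0,"y": 0.0003,"z": -0.006,"twist": 0},{"gripper": 0.03,"x": 0,"y": 0.0003,"z": -0.0115,"twist": 0},{"gripper": 0.03,"x": 0,"y": 0.0003,"z": -0.0115,"twist": 0},{"gripper": 0.03,"x": 0,"y": 0.0003,"z": -0.0115,"twist": 0}]'

```text
t: 29.35
eef_pos: [0.4777, -0.0691, 0.0892]
tool_rot: [[1.0, 0.006, 0.003], [0.006, -1.0, -0.0], [0.003, 0.0, -1.0]]
contact_force: [-0.3, -0.6, 5.5]
gripper_width: 0.0347
```

Call:
drive_tool --series '[{"gripper": 0.03,"x": 0.008,"y": 0,"z": 0,"twist": 0},{"gripper": 0.03,"x": 0.016,"y": 0,"z": 0,"twist": 0},{"gripper": 0.03,"x": 0.021,"y": 0,"z": 0,"twist": 0},{"gripper": 0.03,"x": 0.025,"y": 0,"z": 0,"twist": 0},{"gripper": 0.03,"x": 0.03,"y": 0,"z": 0,"twist": 0},{"gripper": 0.03,"x": 0.03,"y": 0,"z": 0,"twist": 0}]'

```text
t: 29.95
eef_pos: [0.5068, -0.0687, 0.0892]
tool_rot: [[1.0, 0.007, 0.001], [0.007, -1.0, -0.0], [0.001, 0.0, -1.0]]
contact_force: [-2.9, 0.6, 9.8]
gripper_width: 0.0348
```

Call:
drive_tool --series '[{"gripper": 0.03,"x": 0.003,"y": 0.0003,"z": 0.001,"twist": 0},{"gripper": 0.03,"x": 0.008,"y": 0.0003,"z": 0.001,"twist": 0},{"gripper": 0.03,"x": 0.012,"y": 0.0003,"z": 0.001,"twist": 0},{"gripper": 0.03,"x": 0.016,"y": 0.0003,"z": 0.001,"twist": 0},{"gripper": 0.03,"x": 0.016,"y": 0.0003,"z": 0.001,"twist": 0}]'

```text
t: 30.45
eef_pos: [0.5203, -0.0687, 0.0894]
tool_rot: [[1.0, 0.007, -0.005], [0.007, -1.0, -0.001], [-0.005, 0.0, -1.0]]
contact_force: [-6.5, 1.0, 10.3]
gripper_width: 0.0348
```

Call:
drive_tool --series '[{"gripper": 0.03,"x": 0.004,"y": 0,"z": 0,"twist": 0},{"gripper": 0.03,"x": 0.008,"y": 0,"z": 0,"twist": 0},{"gripper": 0.03,"x": 0.012,"y": 0,"z": 0,"twist": 0},{"gripper": 0.03,"x": 0.012,"y": 0,"z": 0,"twist": 0}]'

```text
t: 30.85
eef_pos: [0.5343, -0.0685, 0.0894]
tool_rot: [[1.0, 0.007, -0.001], [0.007, -1.0, 0.0], [-0.001, -0.0, -1.0]]
contact_force: [-2.9, 0.1, 5.7]
gripper_width: 0.0348
```

Call:
drive_tool --series '[{"gripper": 0.03,"x": 0.002,"y": 0,"z": 0,"twist": 0},{"gripper": 0.03,"x": 0.004,"y": 0,"z": 0,"twist": 0},{"gripper": 0.03,"x": 0.004,"y": 0,"z": 0,"twist": 0}]'

```text
t: 31.15
eef_pos: [0.5347, -0.0686, 0.0895]
tool_rot: [[1.0, 0.007, -0.007], [0.007, -1.0, -0.001], [-0.007, 0.001, -1.0]]
contact_force: [-13.3, 0.8, 17.1]
gripper_width: 0.0347
```

Call:
drive_tool --series '[{"gripper": 0.03,"x": -0.005,"y": 0,"z": 0,"twist": 0},{"gripper": 0.05,"x": -0.005,"y": 0,"z": 0,"twist": 0},{"gripper": 0.05,"x": -0.005,"y": 0,"z": 0,"twist": 0},{"gripper": 0.05,"x": -0.006,"y": 0,"z": 0.04,"twist": 0},{"gripper": 0.05,"x": -0.006,"y": 0,"z": 0.08,"twist": 0},{"gripper": 0.06,"x": -0.006,"y": 0.05,"z": 0.1,"twist": 0},{"gripper": 0.06,"x": 0.0075,"y": 0.4257,"z": 0.1,"twist": 12.3},{"gripper": 0.06,"x": 0.0075,"y": 0.4257,"z": 0.1,"twist": 12.3},{"gripper": 0.06,"x": 0.0075,"y": 0.4257,"z": 0.1,"twist": 12.3},{"gripper": 0.06,"x": 0.0075,"y": 0.4257,"z": 0.1,"twist": 12.3},{"gripper": 0.06,"x": 0.0075,"y": 0.4257,"z": 0.1,"twist": 12.3},{"gripper": 0.06,"x": 0.0075,"y": 0.4257,"z": 0.1,"twist": 12.3},{"gripper": 0.06,"x": 0.0075,"y": 0.4257,"z": 0.1,"twist": 12.3},{"gripper": 0.06,"x": 0.0075,"y": 0.4257,"z": 0.1,"twist": 12.3},{"gripper": 0.06,"x": 0.0075,"y": 0.4257,"z": 0.1,"twist": 12.3}]'

```text
t: 32.65
eef_pos: [0.544, 0.3634, 0.1888]
tool_rot: [[0.974, 0.226, -0.001], [0.226, -0.974, 0.004], [-0.0, -0.004, -1.0]]
contact_force: [-0.9, 0.4, -1.2]
gripper_width: 0.06
```

```bash
python3 - <<'E'
from cubes import *
print(r.read_state()['eef_pos'],r.read_state()['contact_force'])
T,S=cam('top'),cam('side');cv2.imwrite('pics/T6.png',T['pixels']);cv2.imwrite('pics/S6.png',S['pixels'])
print(cubes(T));print(cubes(S))
E
```

```text
[0.54398087 0.36343174 0.18884966] [-0.92224227  0.38899332 -1.20746724]
{}
{'red': (np.float64(0.5492), np.float64(0.3584), 12.6, np.int32(108))}
```

Red is unmoved. Descend and grasp.

Call:
drive_tool --series '[{"gripper": 0.06,"x": 0,"y": 0,"z": -0.05,"twist": 0},{"gripper": 0.06,"x": 0,"y": 0,"z": -0.1,"twist": 0},{"gripper": 0.06,"x": 0,"y": 0,"z": -0.145,"twist": 0},{"gripper": 0.06,"x": 0,"y": 0,"z": -0.164,"twist": 0},{"gripper": 0.06,"x": 0,"y": 0,"z": -0.164,"twist": 0},{"gripper": 0.06,"x": 0,"y": 0,"z": -0.164,"twist": 0},{"gripper": 0.03,"x": 0,"y": 0,"z": -0.164,"twist": 0},{"gripper": 0.03,"x": 0,"y": 0,"z": -0.164,"twist": 0},{"gripper": 0.03,"x": 0,"y": 0,"z": -0.164,"twist": 0},{"gripper": 0.03,"x": 0,"y": 0,"z": -0.164,"twist": 0},{"gripper": 0.03,"x": 0,"y": 0,"z": -0.164,"twist": 0},{"gripper": 0.03,"x": 0,"y": 0,"z": -0.164,"twist": 0}]'

```text
t: 33.95
eef_pos: [0.5472, 0.3575, 0.0277]
tool_rot: [[0.976, 0.219, 0.003], [0.219, -0.976, 0.002], [0.004, -0.001, -1.0]]
contact_force: [0.2, -1.5, 7.3]
gripper_width: 0.0347
```

Call:
drive_tool --series '[{"gripper": 0.03,"x": 0,"y": 0,"z": 0.04,"twist": 0},{"gripper": 0.03,"x": 0,"y": 0,"z": 0.09,"twist": 0},{"gripper": 0.03,"x": 0,"y": 0,"z": 0.14,"twist": 0},{"gripper": 0.03,"x": -0.02,"y": -0.02,"z": 0.165,"twist": 0},{"gripper": 0.03,"x": -0.069,"y": -0.4922,"z": 0.165,"twist": -12.2},{"gripper": 0.03,"x": -0.069,"y": -0.4922,"z": 0.165,"twist": -12.2},{"gripper": 0.03,"x": -0.069,"y": -0.4922,"z": 0.165,"twist": -12.2},{"gripper": 0.03,"x": -0.069,"y": -0.4922,"z": 0.165,"twist": -12.2},{"gripper": 0.03,"x": -0.069,"y": -0.4922,"z": 0.165,"twist": -12.2},{"gripper": 0.03,"x": -0.069,"y": -0.4922,"z": 0.165,"twist": -12.2},{"gripper": 0.03,"x": -0.069,"y": -0.4922,"z": 0.165,"twist": -12.2},{"gripper": 0.03,"x": -0.069,"y": -0.4922,"z": 0.165,"twist": -12.2},{"gripper": 0.03,"x": -0.069,"y": -0.4922,"z": 0.165,"twist": -12.2},{"gripper": 0.03,"x": -0.069,"y": -0.4922,"z": 0.165,"twist": -12.2},{"gripper": 0.03,"x": -0.069,"y": -0.4922,"z": 0.165,"twist": -12.2},{"gripper": 0.03,"x": -0.069,"y": -0.4922,"z": 0.165,"twist": -12.2},{"gripper": 0.03,"x": -0.069,"y": -0.4922,"z": 0.12,"twist": -12.2},{"gripper": 0.03,"x": -0.069,"y": -0.4922,"z": 0.08,"twist": -12.2},{"gripper": 0.03,"x": -0.069,"y": -0.4922,"z": 0.075,"twist": -12.2},{"gripper": 0.03,"x": -0.069,"y": -0.4922,"z": 0.075,"twist": -12.2}]'

```text
t: 35.95
eef_pos: [0.4768, -0.1336, 0.1004]
tool_rot: [[1.0, 0.011, -0.002], [0.011, -1.0, 0.001], [-0.002, -0.001, -1.0]]
contact_force: [-1.0, -0.3, -0.9]
gripper_width: 0.0348
```

Call:
drive_tool --series '[{"gripper": 0.03,"x": 0,"y": 0,"z": -0.006,"twist": -0.2},{"gripper": 0.03,"x": 0,"y": 0,"z": -0.0105,"twist": -0.2},{"gripper": 0.03,"x": 0,"y": 0,"z": -0.0105,"twist": -0.2},{"gripper": 0.03,"x": 0,"y": 0,"z": -0.0105,"twist": -0.2}]'

```text
t: 36.35
eef_pos: [0.4772, -0.1353, 0.0905]
tool_rot: [[1.0, 0.005, 0.001], [0.005, -1.0, -0.0], [0.001, 0.0, -1.0]]
contact_force: [-0.2, -0.2, -2.1]
gripper_width: 0.0351
```

Call:
drive_tool --series '[{"gripper": 0.03,"x": 0.008,"y": 0.0004,"z": -0.0005,"twist": 0},{"gripper": 0.03,"x": 0.016,"y": 0.0004,"z": -0.0005,"twist": 0},{"gripper": 0.03,"x": 0.021,"y": 0.0004,"z": -0.0005,"twist": 0},{"gripper": 0.03,"x": 0.025,"y": 0.0004,"z": -0.0005,"twist": 0},{"gripper": 0.03,"x": 0.03,"y": 0.0005,"z": -0.0005,"twist": 0},{"gripper": 0.03,"x": 0.03,"y": 0.0005,"z": -0.0005,"twist": 0}]'

```text
t: 36.95
eef_pos: [0.5082, -0.1347, 0.0897]
tool_rot: [[1.0, 0.005, 0.002], [0.005, -1.0, -0.0], [0.002, 0.0, -1.0]]
contact_force: [1.6, -0.2, 2.6]
gripper_width: 0.035
```

Call:
drive_tool --series '[{"gripper": 0.03,"x": 0.004,"y": 0,"z": 0,"twist": 0},{"gripper": 0.03,"x": 0.008,"y": 0,"z": 0,"twist": 0},{"gripper": 0.03,"x": 0.012,"y": 0,"z": 0,"twist": 0},{"gripper": 0.03,"x": 0.016,"y": 0,"z": 0,"twist": 0},{"gripper": 0.03,"x": 0.016,"y": 0,"z": 0,"twist": 0}]'

```text
t: 37.45
eef_pos: [0.5207, -0.1348, 0.0897]
tool_rot: [[1.0, 0.004, -0.004], [0.004, -1.0, -0.001], [-0.004, 0.0, -1.0]]
contact_force: [-6.4, 0.4, 10.4]
gripper_width: 0.0346
```

Call:
drive_tool --series '[{"gripper": 0.03,"x": 0.004,"y": 0,"z": 0,"twist": 0},{"gripper": 0.03,"x": 0.008,"y": 0,"z": 0,"twist": 0},{"gripper": 0.03,"x": 0.01,"y": 0,"z": 0,"twist": 0},{"gripper": 0.03,"x": 0.01,"y": 0,"z": 0,"twist": 0}]'

```text
t: 37.85
eef_pos: [0.5323, -0.1347, 0.0897]
tool_rot: [[1.0, 0.005, -0.001], [0.005, -1.0, -0.0], [-0.001, 0.0, -1.0]]
contact_force: [-3.6, 1.1, 8.6]
gripper_width: 0.0346
```

Call:
drive_tool --series '[{"gripper": 0.03,"x": 0.002,"y": 0,"z": 0,"twist": 0},{"gripper": 0.03,"x": 0.004,"y": 0,"z": 0,"twist": 0},{"gripper": 0.03,"x": 0.004,"y": 0,"z": 0,"twist": 0}]'

```text
t: 38.15
eef_pos: [0.5326, -0.1347, 0.0898]
tool_rot: [[1.0, 0.005, -0.008], [0.005, -1.0, -0.001], [-0.008, 0.001, -1.0]]
contact_force: [-15.1, 1.3, 21.3]
gripper_width: 0.0348
```

Call:
drive_tool --series '[{"gripper": 0.03,"x": -0.005,"y": 0,"z": 0,"twist": 0},{"gripper": 0.05,"x": -0.005,"y": 0,"z": 0,"twist": 0},{"gripper": 0.05,"x": -0.005,"y": 0,"z": 0,"twist": 0},{"gripper": 0.05,"x": -0.006,"y": 0,"z": 0.04,"twist": 0},{"gripper": 0.05,"x": -0.006,"y": 0,"z": 0.08,"twist": 0},{"gripper": 0.05,"x": -0.01,"y": 0.05,"z": 0.12,"twist": 0},{"gripper": 0.05,"x": -0.08,"y": 0.4,"z": 0.14,"twist": 0},{"gripper": 0.05,"x": -0.08,"y": 0.4,"z": 0.14,"twist": 0},{"gripper": 0.05,"x": -0.08,"y": 0.4,"z": 0.14,"twist": 0},{"gripper": 0.05,"x": -0.08,"y": 0.4,"z": 0.14,"twist": 0},{"gripper": 0.05,"x": -0.08,"y": 0.4,"z": 0.14,"twist": 0},{"gripper": 0.05,"x": -0.08,"y": 0.4,"z": 0.14,"twist": 0},{"gripper": 0.05,"x": -0.08,"y": 0.4,"z": 0.14,"twist": 0},{"gripper": 0.05,"x": -0.08,"y": 0.4,"z": 0.14,"twist": 0},{"gripper": 0.05,"x": -0.08,"y": 0.4,"z": 0.14,"twist": 0}]'

```text
t: 39.65
eef_pos: [0.4555, 0.2696, 0.2295]
tool_rot: [[1.0, 0.011, -0.0], [0.011, -1.0, 0.002], [-0.0, -0.002, -1.0]]
contact_force: [0.1, -0.0, -0.1]
gripper_width: 0.05
```

```bash
python3 - <<'E'
from cubes import *
print(r.read_state()['eef_pos'],r.read_state()['contact_force'])
T=cam('top');cv2.imwrite('pics/T7.png',T['pixels'])
cv2.imwrite('pics/seven.png',cv2.resize(T['pixels'][95:245,215:390],None,fx=4,fy=4,interpolation=2))
E
```

```text
[0.45550147 0.26962094 0.22952391] [ 0.0757114  -0.00550802 -0.14996008]
```

View pics/seven.png

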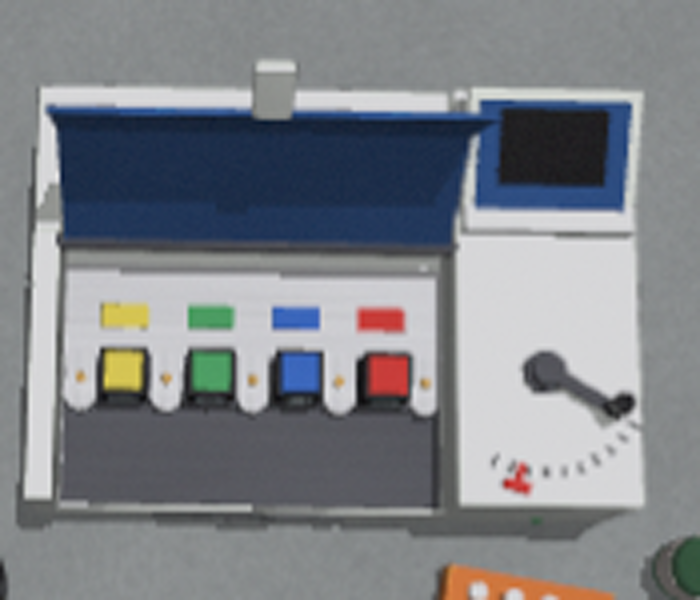

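Call:
drive_tool --series '[{"gripper": 0.05,"x": 0,"y": -0.02,"z": 0.05,"twist": 0},{"gripper": 0.05,"x": 0,"y": -0.05,"z": 0.1,"twist": 0},{"gripper": 0.05,"x": 0,"y": -0.08,"z": 0.15,"twist": 0},{"gripper": 0.05,"x": 0.02,"y": -0.12,"z": 0.19,"twist": 0},{"gripper": 0.05,"x": 0.2195,"y": -0.298,"z": 0.19,"twist": 0},{"gripper": 0.05,"x": 0.2195,"y": -0.298,"z": 0.19,"twist": 0},{"gripper": 0.05,"x": 0.2195,"y": -0.298,"z": 0.19,"twist": 0},{"gripper": 0.05,"x": 0.2195,"y": -0.298,"z": 0.19,"twist": 0},{"gripper": 0.05,"x": 0.2195,"y": -0.298,"z": 0.19,"twist": 0},{"gripper": 0.05,"x": 0.2195,"y": -0.298,"z": 0.19,"twist": 0},{"gripper": 0.05,"x": 0.2195,"y": -0.298,"z": 0.19,"twist": 0},{"gripper": 0.05,"x": 0.2195,"y": -0.298,"z": 0.19,"twist": 0},{"gripper": 0.05,"x": 0.2195,"y": -0.298,"z": 0.19,"twist": 0}]'

```text
t: 41.0
eef_pos: [0.6758, -0.033, 0.4193]
tool_rot: [[1.0, 0.005, -0.001], [0.005, -1.0, 0.0], [-0.001, -0.0, -1.0]]
contact_force: [0.5, 0.6, 1.3]
gripper_width: 0.0498
```

Call:
drive_tool --series '[{"gripper": 0.05,"x": 0,"y": -0.001,"z": -0.04,"twist": 0},{"gripper": 0.05,"x": 0,"y": -0.001,"z": -0.08,"twist": 0},{"gripper": 0.05,"x": 0,"y": -0.001,"z": -0.096,"twist": 0},{"gripper": 0.05,"x": 0,"y": -0.001,"z": -0.096,"twist": 0},{"gripper": 0.02,"x": 0,"y": -0.001,"z": -0.096,"twist": 0},{"gripper": 0.02,"x": 0,"y": -0.001,"z": -0.096,"twist": 0},{"gripper": 0.02,"x": 0,"y": -0.001,"z": -0.096,"twist": 0},{"gripper": 0.02,"x": 0,"y": -0.001,"z": -0.096,"twist": 0},{"gripper": 0.02,"x": 0,"y": -0.001,"z": -0.096,"twist": 0},{"gripper": 0.02,"x": 0,"y": -0.001,"z": -0.096,"twist": 0}]'

```text
t: 42.0
eef_pos: [0.6771, -0.0343, 0.3258]
tool_rot: [[1.0, 0.004, 0.004], [0.004, -1.0, -0.001], [0.004, 0.001, -1.0]]
contact_force: [-1.0, -3.6, 6.0]
gripper_width: 0.025
```

Call:
drive_tool --series '[{"gripper": 0.02,"x": -0.01,"y": 0,"z": 0.002,"twist": 0},{"gripper": 0.02,"x": -0.0214,"y": 0,"z": 0.004,"twist": 0},{"gripper": 0.02,"x": -0.043,"y": 0,"z": 0.0059,"twist": 0},{"gripper": 0.02,"x": -0.0648,"y": -0.0005,"z": 0.0057,"twist": 0},{"gripper": 0.02,"x": -0.0864,"y": -0.001,"z": 0.0033,"twist": 0},{"gripper": 0.02,"x": -0.1076,"y": -0.001,"z": -0.0011,"twist": 0},{"gripper": 0.02,"x": -0.1284,"y": -0.001,"z": -0.0076,"twist": 0},{"gripper": 0.02,"x": -0.1484,"y": -0.001,"z": -0.016,"twist": 0},{"gripper": 0.02,"x": -0.1675,"y": -0.001,"z": -0.0264,"twist": 0},{"gripper": 0.02,"x": -0.1854,"y": -0.0015,"z": -0.0386,"twist": 0},{"gripper": 0.02,"x": -0.2022,"y": -0.002,"z": -0.0525,"twist": 0},{"gripper": 0.02,"x": -0.2174,"y": -0.002,"z": -0.0679,"twist": 0},{"gripper": 0.02,"x": -0.2311,"y": -0.002,"z": -0.0848,"twist": 0},{"gripper": 0.02,"x": -0.2431,"y": -0.002,"z": -0.1029,"twist": 0},{"gripper": 0.02,"x": -0.2533,"y": -0.002,"z": -0.1221,"twist": 0},{"gripper": 0.02,"x": -0.2615,"y": -0.002,"z": -0.1422,"twist": 0},{"gripper": 0.02,"x": -0.2678,"y": -0.002,"z": -0.163,"twist": 0},{"gripper": 0.02,"x": -0.2678,"y": -0.002,"z": -0.163,"twist": 0}]'

```text
t: 43.8
eef_pos: [0.4078, -0.0356, 0.1597]
tool_rot: [[1.0, 0.005, -0.001], [0.005, -1.0, 0.0], [-0.001, -0.0, -1.0]]
contact_force: [-2.2, -0.8, -0.1]
gripper_width: 0.0248
```

Call:
drive_tool --series '[{"gripper": 0.02,"x": -0.0042,"y": 0,"z": -0.0213,"twist": 0},{"gripper": 0.02,"x": -0.0063,"y": 0,"z": -0.043,"twist": 0},{"gripper": 0.02,"x": -0.0063,"y": 0,"z": -0.0647,"twist": 0},{"gripper": 0.02,"x": -0.0055,"y": 0,"z": -0.075,"twist": 0},{"gripper": 0.02,"x": -0.0041,"y": 0,"z": -0.0863,"twist": 0},{"gripper": 0.02,"x": -0.002,"y": 0,"z": -0.096,"twist": 0},{"gripper": 0.02,"x": 0,"y": 0,"z": -0.104,"twist": 0},{"gripper": 0.02,"x": 0,"y": 0,"z": -0.104,"twist": 0}]'

```text
t: 44.6
eef_pos: [0.4078, -0.0356, 0.056]
tool_rot: [[1.0, 0.005, -0.003], [0.005, -1.0, -0.0], [-0.003, 0.0, -1.0]]
contact_force: [-4.5, 0.5, -2.8]
gripper_width: 0.0252
```

Call:
drive_tool --series '[{"gripper": 0.02,"x": 0,"y": 0,"z": -0.003,"twist": 0},{"gripper": 0.02,"x": 0,"y": 0,"z": -0.003,"twist": 0}]'

```text
t: 44.8
eef_pos: [0.4083, -0.0356, 0.0536]
tool_rot: [[1.0, 0.005, -0.002], [0.005, -1.0, -0.0], [-0.002, 0.0, -1.0]]
contact_force: [-5.3, 0.1, -1.9]
gripper_width: 0.0249
```

Call:
drive_tool --series '[{"gripper": 0.02,"x": 0,"y": 0,"z": -0.003,"twist": 0},{"gripper": 0.02,"x": 0,"y": 0,"z": -0.003,"twist": 0}]'

```text
t: 45.0
eef_pos: [0.409, -0.0356, 0.0507]
tool_rot: [[1.0, 0.005, 0.0], [0.005, -1.0, -0.0], [0.0, 0.0, -1.0]]
contact_force: [-1.9, 0.3, -2.3]
gripper_width: 0.0248
```

Call:
drive_tool --series '[{"gripper": 0.02,"x": 0.001,"y": 0,"z": -0.003,"twist": 0},{"gripper": 0.02,"x": 0.001,"y": 0,"z": -0.003,"twist": 0}]'

```text
t: 45.2
eef_pos: [0.4099, -0.0356, 0.0474]
tool_rot: [[1.0, 0.005, 0.0], [0.005, -1.0, 0.0], [0.0, -0.0, -1.0]]
contact_force: [-2.2, 0.5, -2.4]
gripper_width: 0.0249
```

Call:
drive_tool --series '[{"gripper": 0.02,"x": 0.001,"y": 0,"z": -0.003,"twist": 0},{"gripper": 0.02,"x": 0.001,"y": 0,"z": -0.003,"twist": 0}]'

```text
t: 45.4
eef_pos: [0.4106, -0.0356, 0.0447]
tool_rot: [[1.0, 0.005, 0.0], [0.005, -1.0, -0.0], [0.0, 0.0, -1.0]]
contact_force: [-5.8, 1.0, 6.5]
gripper_width: 0.025
```

Force rises now; check the picture for the lid's closing.

Call:
drive_tool --series '[{"gripper": 0.02,"x": 0,"y": 0,"z": -0.002,"twist": 0},{"gripper": 0.02,"x": 0,"y": 0,"z": -0.003,"twist": 0},{"gripper": 0.02,"x": 0,"y": 0,"z": -0.003,"twist": 0}]'

```text
t: 45.7
eef_pos: [0.411, -0.0357, 0.0439]
tool_rot: [[1.0, 0.005, 0.003], [0.005, -1.0, -0.002], [0.003, 0.002, -1.0]]
contact_force: [-13.6, 1.5, 48.0]
gripper_width: 0.0244
```

```bash
python3 - <<'E'
from h import *
S=cam('side');p=np.load('pose.npy')
print(proj(S,W(p,[(-.141,.013,.07),(-.141,-.013,.07)])))
a=cv2.imread('pics/side0.png')[130:240,220:330];b=S['pixels'][130:240,220:330]
cv2.imwrite('pics/eight.png',cv2.resize(np.hstack([a,b]),None,fx=3.6,fy=3.6,interpolation=2))
E
```

```text
[[307.07908258 200.01533172]
 [307.0232305  193.66798001]]
```

View pics/eight.png

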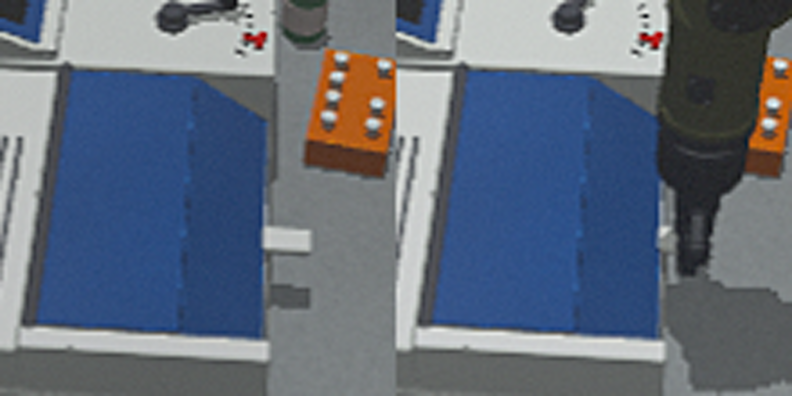

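Call:
drive_tool --series '[{"gripper": 0.02,"x": 0,"y": 0,"z": 0.004,"twist": 0},{"gripper": 0.05,"x": 0,"y": 0,"z": 0.004,"twist": 0},{"gripper": 0.05,"x": 0,"y": 0,"z": 0.004,"twist": 0},{"gripper": 0.05,"x": 0,"y": 0,"z": 0.004,"twist": 0},{"gripper": 0.05,"x": 0,"y": 0,"z": 0.05,"twist": 0},{"gripper": 0.05,"x": -0.002,"y": 0,"z": 0.1,"twist": 0},{"gripper": 0.05,"x": -0.002,"y": 0,"z": 0.15,"twist": 0},{"gripper": 0.05,"x": -0.002,"y": 0.1,"z": 0.15,"twist": 0},{"gripper": 0.05,"x": -0.002,"y": 0.1,"z": 0.15,"twist": 0},{"gripper": 0.05,"x": -0.002,"y": 0.1,"z": 0.15,"twist": 0}]'

```text
t: 46.75
eef_pos: [0.4093, 0.0707, 0.1924]
tool_rot: [[1.0, 0.013, 0.003], [0.013, -1.0, 0.004], [0.003, -0.004, -1.0]]
contact_force: [0.0, -0.9, -0.6]
gripper_width: 0.0501
```

```bash
python3 - <<'E'
from h import *
print(r.read_state()['eef_pos'],r.read_state()['contact_force'])
S=cam('side');T=cam('top');cv2.imwrite('pics/T9.png',T['pixels']);cv2.imwrite('pics/S9.png',S['pixels'])
for n,s in(('side',S),('top',T)):
    im=s['pixels'];h=cv2.cvtColor(im,cv2.COLOR_BGR2HSV)
    u=proj(s,[(.5337,-.2448,.14)])[0];yy,xx=np.mgrid[:384,:512]
    m=((h[...,0]<8)|(h[...,0]>172))&(h[...,1]>100)&(np.hypot(xx-u[0],yy-u[1])<38)
    cs=at_z(s,np.argwhere(m)[:,::-1],.131)
    print(n,u,m.sum(),np.argwhere(m)[:,::-1].mean(0),cs.mean(0))
    d=cs[:,:2]-[.5337,-.2448];print('r range',np.hypot(*d.T).min(),np.hypot(*d.T).max())
a=T['pixels'][165:225,328:388];b=S['pixels'][100:150,255:325]
cv2.imwrite('pics/nine.png',np.hstack([cv2.resize(a,(420,420),interpolation=2),cv2.resize(b,(380,420),interpolation=2)]))
E
```

```text
[0.40926069 0.07072469 0.1923539 ] [ 0.03575728 -0.89873031 -0.6385254 ]
side [267.75639504 133.51171905] 15 [290.73333333 140.2       ] [ 0.4542899 -0.2276756  0.131    ]
r range 0.07099675448034412 0.08844666308874304
top [350.84834342 186.54763242] 21 [344.04761905 214.80952381] [ 0.45139473 -0.22556578  0.131     ]
r range 0.07294827575585805 0.090813875099581
```

View pics/nine.png

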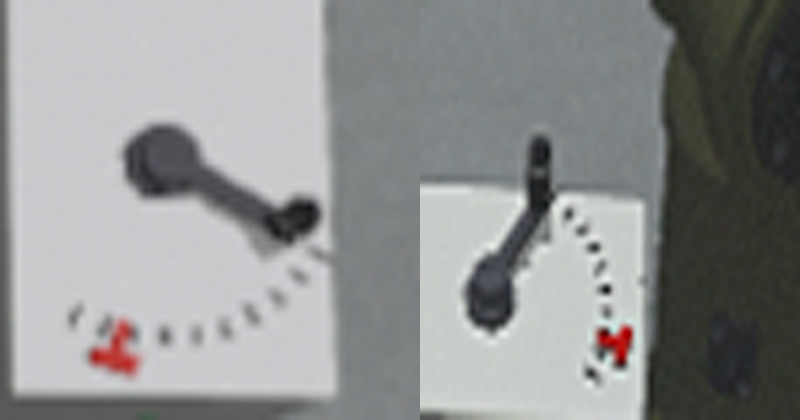

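```bash
python3 - <<'E'
from h import *
T=cam('top');S=cam('side')
u=lambda L:np.array(L,float)/7+[328,165]-.43
v=lambda L:(np.array(L,float)-[420,0])/[380/70,8.4]+[255,100]-.43
tk=at_z(T,u([(75,317),(103,323),(165,335),(197,336),(226,328),(253,318),(280,300),(302,278),(320,255)]),.131)[:,:2]
f=lambda q:np.hypot(*(tk-q[:2]).T)-q[2]
q=least_squares(f,[.53,-.245,.078]).x;print('tick circle',q,(f(q)*1000).round(1))
hub=at_z(T,u([(165,157)]),.146)[0];print('hub top',hub,'hub side',at_z(S,v([(490,288)]),.146)[0])
yaw=.0075
ang=lambda w,c:np.degrees(np.pi/3-(np.arctan2(-(w[:,1]-c[1]),-(w[:,0]-c[0]))-yaw)).round(1)
mk=at_z(T,u([(122,326),(113,361),(90,362),(136,367)]),.131);sk=at_z(S,v([(607,345),(622,347)]),.131)
print('top-mark world',mk,'side',sk)
for c in(q[:2],hub[:2]):print('ticks',ang(tk,c),'mark',ang(mk,c))
for c in((.5337,-.2448),at_z(S,v([(490,288)]),.146)[0][:2]):print('side mark',ang(sk,c),'top',ang(mk,c))
kn=at_z(T,u([(300,212)]),.172);print('knob',kn,ang(kn,hub))
E
```

```text
tick circle [ 0.53819196 -0.24567623  0.08026431] [ 1.2 -1.2 -0.9  0.5  0.1  0.6  0.3 -0.3 -0.2]
hub top [ 0.53124199 -0.24427598  0.146     ] hub side [ 0.53429194 -0.23651136  0.146     ]
top-mark world [[ 0.4621829  -0.22848442  0.131     ]
 [ 0.44748164 -0.22453741  0.131     ]
 [ 0.44686262 -0.21494301  0.131     ]
 [ 0.44518227 -0.23409905  0.131     ]] side [[ 0.46004189 -0.22502612  0.131     ]
 [ 0.45065989 -0.22462957  0.131     ]]
ticks [87.3 79.  59.9 50.4 41.3 32.6 22.7 13.1  4.1] mark [73.2 73.5 79.  67.5]
ticks [88.7 79.7 58.7 48.4 38.5 29.2 18.7  8.6 -0.8] mark [73.3 73.7 79.6 67.2]
side mark [75.5 74.1] top [73.3 73.7 79.4 67.3]
side mark [69.2 68.5] top [66.8 68.3 74.3 62. ]
knob [[ 0.50492103 -0.29303534  0.172     ]] [-1.2]
```

Call:
drive_tool --series '[{"gripper": 0.036,"x": 0,"y": -0.05,"z": 0.03,"twist": 8},{"gripper": 0.036,"x": 0.02,"y": -0.1,"z": 0.03,"twist": 16},{"gripper": 0.036,"x": 0.096,"y": -0.3575,"z": 0.03,"twist": 60},{"gripper": 0.036,"x": 0.096,"y": -0.3575,"z": 0.03,"twist": 60},{"gripper": 0.036,"x": 0.096,"y": -0.3575,"z": 0.03,"twist": 60},{"gripper": 0.036,"x": 0.096,"y": -0.3575,"z": 0.03,"twist": 60},{"gripper": 0.036,"x": 0.096,"y": -0.3575,"z": 0.03,"twist": 60},{"gripper": 0.036,"x": 0.096,"y": -0.3575,"z": 0.03,"twist": 60},{"gripper": 0.036,"x": 0.096,"y": -0.3575,"z": 0.03,"twist": 60},{"gripper": 0.036,"x": 0.096,"y": -0.3575,"z": 0.03,"twist": 60},{"gripper": 0.036,"x": 0.096,"y": -0.3575,"z": 0.03,"twist": 60}]'

```text
t: 48.05
eef_pos: [0.5038, -0.2927, 0.2209]
tool_rot: [[0.497, 0.868, -0.001], [0.868, -0.497, 0.001], [0.0, -0.001, -1.0]]
contact_force: [-0.1, 0.1, 0.9]
gripper_width: 0.0358
```

Call:
drive_tool --series '[{"gripper": 0.036,"x": 0,"y": 0,"z": -0.03,"twist": 0},{"gripper": 0.036,"x": 0,"y": 0,"z": -0.06,"twist": 0},{"gripper": 0.036,"x": 0,"y": 0,"z": -0.069,"twist": 0},{"gripper": 0.024,"x": 0,"y": 0,"z": -0.069,"twist": 0},{"gripper": 0.024,"x": 0,"y": 0,"z": -0.069,"twist": 0},{"gripper": 0.024,"x": 0,"y": 0,"z": -0.069,"twist": 0}]'

```text
t: 48.65
eef_pos: [0.5055, -0.2932, 0.154]
tool_rot: [[0.495, 0.869, 0.002], [0.869, -0.495, -0.001], [0.0, 0.002, -1.0]]
contact_force: [0.5, -0.7, -0.6]
gripper_width: 0.0239
```

Call:
drive_tool --series '[{"gripper": 0.024,"x": -0.004,"y": 0.003,"z": 0,"twist": -5},{"gripper": 0.024,"x": -0.009,"y": 0.0056,"z": 0,"twist": -10},{"gripper": 0.024,"x": -0.0125,"y": 0.009,"z": 0,"twist": -15},{"gripper": 0.024,"x": -0.016,"y": 0.0125,"z": 0,"twist": -20},{"gripper": 0.024,"x": -0.019,"y": 0.0165,"z": 0,"twist": -25},{"gripper": 0.024,"x": -0.0217,"y": 0.0205,"z": 0,"twist": -30},{"gripper": 0.024,"x": -0.024,"y": 0.025,"z": 0,"twist": -35},{"gripper": 0.024,"x": -0.0259,"y": 0.0293,"z": 0,"twist": -40},{"gripper": 0.024,"x": -0.0274,"y": 0.034,"z": 0,"twist": -45},{"gripper": 0.024,"x": -0.0285,"y": 0.0388,"z": 0,"twist": -50},{"gripper": 0.024,"x": -0.0292,"y": 0.0436,"z": 0,"twist": -55},{"gripper": 0.024,"x": -0.0295,"y": 0.0485,"z": 0,"twist": -60},{"gripper": 0.024,"x": -0.0292,"y": 0.0534,"z": 0,"twist": -65},{"gripper": 0.024,"x": -0.0286,"y": 0.0582,"z": 0,"twist": -70},{"gripper": 0.024,"x": -0.0281,"y": 0.0611,"z": 0,"twist": -73},{"gripper": 0.024,"x": -0.0281,"y": 0.0611,"z": 0,"twist": -73}]'

```text
t: 50.25
eef_pos: [0.4776, -0.2322, 0.1538]
tool_rot: [[0.975, -0.22, 0.003], [-0.22, -0.975, -0.001], [0.003, 0.001, -1.0]]
contact_force: [0.6, -0.8, -0.3]
gripper_width: 0.024
```

Call:
drive_tool --series '[{"gripper": 0.012,"x": 0,"y": 0,"z": 0,"twist": 0},{"gripper": 0.012,"x": 0,"y": 0,"z": 0,"twist": 0},{"gripper": 0.012,"x": 0,"y": 0,"z": 0,"twist": 0},{"gripper": 0.012,"x": 0,"y": 0,"z": 0,"twist": 0}]'

```text
t: 50.65
eef_pos: [0.477, -0.2326, 0.1536]
tool_rot: [[0.976, -0.219, 0.002], [-0.219, -0.976, -0.001], [0.002, 0.0, -1.0]]
contact_force: [-1.9, -0.4, 6.9]
gripper_width: 0.0134
```

Call:
drive_tool --series '[{"gripper": 0.034,"x": 0,"y": 0,"z": 0,"twist": 0},{"gripper": 0.034,"x": 0,"y": 0,"z": 0,"twist": 0},{"gripper": 0.034,"x": 0,"y": 0,"z": 0,"twist": 0},{"gripper": 0.034,"x": 0,"y": 0,"z": 0.05,"twist": 0},{"gripper": 0.034,"x": 0,"y": 0.05,"z": 0.07,"twist": 0},{"gripper": 0.034,"x": -0.03,"y": 0.25,"z": 0.07,"twist": 0},{"gripper": 0.034,"x": -0.03,"y": 0.25,"z": 0.07,"twist": 0},{"gripper": 0.034,"x": -0.03,"y": 0.25,"z": 0.07,"twist": 0},{"gripper": 0.034,"x": -0.03,"y": 0.25,"z": 0.07,"twist": 0},{"gripper": 0.034,"x": -0.03,"y": 0.25,"z": 0.07,"twist": 0},{"gripper": 0.034,"x": -0.03,"y": 0.25,"z": 0.07,"twist": 0}]'

```text
t: 51.75
eef_pos: [0.4462, 0.0195, 0.2225]
tool_rot: [[0.976, -0.216, -0.0], [-0.216, -0.976, 0.0], [-0.0, -0.0, -1.0]]
contact_force: [0.4, -0.3, 0.6]
gripper_width: 0.0341
```

```bash
python3 - <<'E'
from h import *
print(r.read_state()['eef_pos'])
S=cam('side');T=cam('top');cv2.imwrite('pics/T10.png',T['pixels']);cv2.imwrite('pics/S10.png',S['pixels'])
a=T['pixels'][165:225,328:388];b=S['pixels'][100:150,255:325]
cv2.imwrite('pics/ten.png',np.hstack([cv2.resize(a,(420,420),interpolation=2),cv2.resize(b,(380,420),interpolation=2)]))
E
```

```text
[0.44616636 0.01953759 0.22247174]
```

View pics/ten.png

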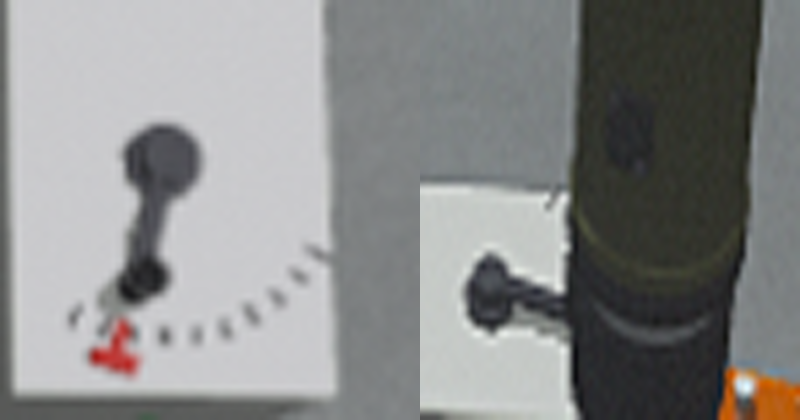

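```bash
python3 - <<'E'
from h import *
T=cam('top')
u=lambda L:np.array(L,float)/7+[328,165]-.43
hub=at_z(T,u([(165,157)]),.146)[0]
ang=lambda w,c:np.degrees(np.pi/3-(np.arctan2(-(w[:,1]-c[1]),-(w[:,0]-c[0]))-.0075)).round(1)
# darkest blob = knob in this and the earlier image
for n in('T10','T9'):
    g=cv2.cvtColor(cv2.imread(f'pics/{n}.png'),cv2.COLOR_BGR2GRAY)[165:225,328:388];g=cv2.resize(g,None,fx=7,fy=7,interpolation=cv2.INTER_CUBIC).astype(int)
    m=g<48;k,l,st,ce=cv2.connectedComponentsWithStats(m.astype(np.uint8));
    for i in range(1,k):
        if st[i,4]>150:print(n,st[i],ce[i],ang(at_z(T,u(ce[i:i+1]),.158),hub),np.hypot(*(at_z(T,u(ce[i:i+1]),.158)[0]-hub)[:2]))
print('predicted pixel of knob mid/top, pointer at 73.5deg; mark')
for a in(71,73.5,76):
    f=np.radians(60-a)+.0075;d=np.array([-np.cos(f),-np.sin(f)])
    X=[[*(hub[:2]+r_*d),z] for r_,z in((.056,.158),(.056,.172),(.07,.14),(.08,.131))]
    print(a,((proj(T,X)-[328,165]+.43)*7).round(0).tolist())
E
```

```text
T10 [121 259  41  40 811] [142.63008631 278.81874229] [74.] 0.05450398285975148
T9 [283 204  31  26 519] [301.05202312 215.28901734] [-4.1] 0.05873464494147339
T9 [265 215  19  21 193] [273.39896373 225.33160622] [6.] 0.0510194367361148
predicted pixel of knob mid/top, pointer at 73.5deg; mark
71 [[149.0, 284.0], [156.0, 279.0], [134.0, 323.0], [125.0, 349.0]]
73.5 [[143.0, 283.0], [150.0, 278.0], [126.0, 321.0], [117.0, 347.0]]
76 [[137.0, 281.0], [145.0, 276.0], [119.0, 319.0], [109.0, 345.0]]
```

Call:
drive_tool --series '[{"gripper": 0.034,"x": 0,"y": 0.2,"z": 0.03,"twist": 0},{"gripper": 0.034,"x": 0,"y": 0.2,"z": 0.03,"twist": 0},{"gripper": 0.034,"x": 0,"y": 0.2,"z": 0.03,"twist": 0},{"gripper": 0.034,"x": 0,"y": 0.25,"z": 0.03,"twist": 0},{"gripper": 0.034,"x": 0,"y": 0.25,"z": 0.03,"twist": 0},{"gripper": 0.034,"x": 0,"y": 0.25,"z": 0.03,"twist": 0},{"gripper": 0.034,"x": 0,"y": 0.25,"z": 0.03,"twist": 0}]'

```text
t: 52.6
eef_pos: [0.447, 0.2677, 0.2518]
tool_rot: [[0.976, -0.22, -0.001], [-0.22, -0.976, -0.0], [-0.001, 0.001, -1.0]]
contact_force: [0.3, -2.1, -1.0]
gripper_width: 0.0342
```

```bash
python3 - <<'E'
from h import *
print(r.read_state()['eef_pos'])
S=cam('side');T=cam('top');cv2.imwrite('pics/S11.png',S['pixels']);cv2.imwrite('pics/T11.png',T['pixels'])
c=np.array([.5337,-.2448])
for a in(0,71,73.5,76):
    f=np.radians(60-a)+.0075;d=np.array([-np.cos(f),-np.sin(f)])
    X=[[*c,.146]]+[[*(c+r_*d),z] for r_,z in((.056,.144),(.056,.172),(.07,.14),(.08,.131))]
    print(a,((proj(S,X)-[255,100]+.43)*8).round(0).tolist())
b=S['pixels'][100:150,255:325];a=T['pixels'][95:275,125:385]
o=np.zeros((560,800,3),np.uint8);o[:400,:560]=cv2.resize(b,(560,400),interpolation=2);o[400:,:231]=cv2.resize(a,(231,160),interpolation=3)
o[400:,300:480]=cv2.resize(S['pixels'][95:255,175:330],(180,160),interpolation=3)
cv2.imwrite('pics/eleven.png',o)
E
```

```text
[0.44697965 0.26771327 0.25180129]
0 [[106.0, 261.0], [176.0, 192.0], [178.0, 143.0], [193.0, 181.0], [204.0, 185.0]]
71 [[106.0, 261.0], [234.0, 288.0], [237.0, 239.0], [266.0, 301.0], [288.0, 321.0]]
73.5 [[106.0, 261.0], [233.0, 292.0], [236.0, 243.0], [264.0, 306.0], [286.0, 326.0]]
76 [[106.0, 261.0], [231.0, 296.0], [234.0, 246.0], [262.0, 311.0], [284.0, 332.0]]
```

View pics/eleven.png

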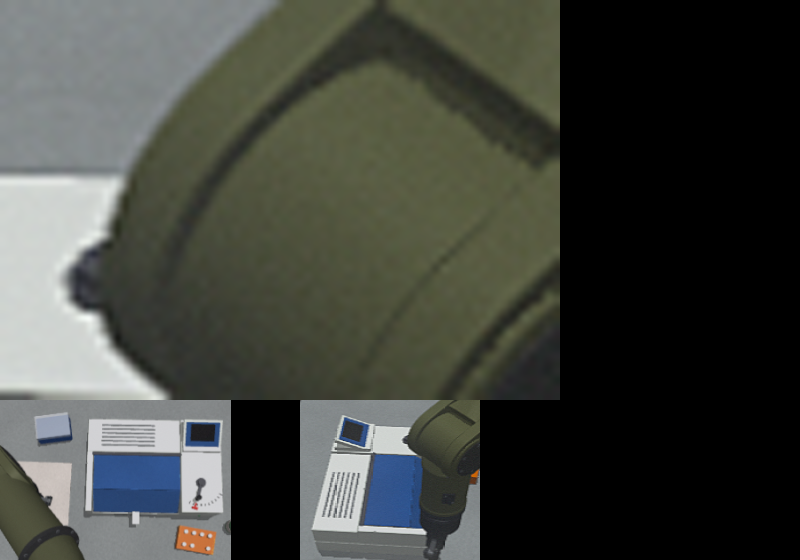

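Call:
drive_tool --series '[{"gripper": 0.034,"x": -0.03,"y": -0.19,"z": 0,"twist": 12},{"gripper": 0.034,"x": -0.037,"y": -0.197,"z": 0,"twist": 12},{"gripper": 0.034,"x": -0.037,"y": -0.197,"z": -0.05,"twist": 12},{"gripper": 0.034,"x": -0.037,"y": -0.197,"z": -0.05,"twist": 12},{"gripper": 0.034,"x": -0.037,"y": -0.197,"z": -0.05,"twist": 12},{"gripper": 0.034,"x": -0.037,"y": -0.197,"z": -0.05,"twist": 12},{"gripper": 0.034,"x": -0.037,"y": -0.197,"z": -0.05,"twist": 12}]'

```text
t: 53.4
eef_pos: [0.4101, 0.0705, 0.2029]
tool_rot: [[1.0, -0.015, 0.001], [-0.015, -1.0, 0.0], [0.001, -0.0, -1.0]]
contact_force: [0.2, 0.7, 0.6]
gripper_width: 0.0339
```

```bash
python3 - <<'E'
from h import *
print(r.read_state()['eef_pos'])
S=cam('side');T=cam('top');cv2.imwrite('pics/S12.png',S['pixels']);cv2.imwrite('pics/T12.png',T['pixels'])
o=np.zeros((580,760,3),np.uint8);o[:350,:490]=cv2.resize(S['pixels'][100:150,255:325],(490,350),interpolation=2)
o[350:580,:300]=cv2.resize(S['pixels'][95:245,175:330],(300,230),interpolation=3)
o[350:580,320:680]=cv2.resize(T['pixels'][95:275,125:385],(360,230),interpolation=3)
cv2.imwrite('pics/twelve.png',o)
E
```

```text
[0.41007082 0.0705122  0.20287833]
```

View pics/twelve.png

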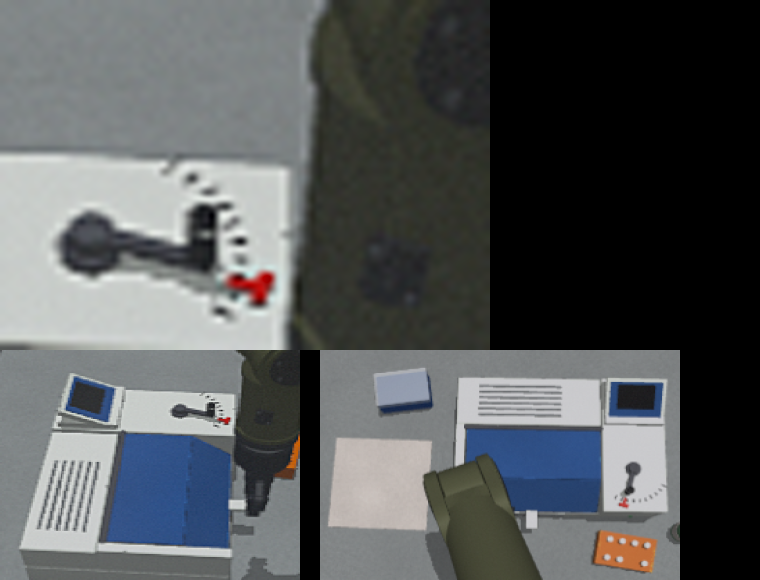

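```bash
python3 -c "
from cell import r
print(r.read_state()['contact_force']);print(r.job_done())"
```

```text
[ 0.68717453 -0.1415564   0.07176569]
the job is handed in; nothing more can be done
None
```

The job is handed in at about 53 s of the 210 s. No verdict was reported.

**What I did, in order:**
1. I pushed the lamp lever to its shut stop.
2. I opened the lid to about 2.05 rad.
3. I slid the green, yellow, blue and red cubes, in that order, into the bays with their tags. Each was pushed against the rear stop with 13–23 N.
4. I closed the lid, pressing until the force rose to 48 N with no further movement.
5. Only then did I set the lever to the red index, and I backed the arm off.

**Last checks:**
- **Cubes:** before closing, the top picture showed all four in their matching bays, level with one another. The drop in force that marks the click was clear for blue and red, and weaker for green. I did not see it for yellow.
- **Lid:** it looks the same in the side picture as when it was closed at the start.
- **Lever and index:** the mark reads about 73.5° from the top camera and 74–75° from the side. The lever reads 72.6° from the gripper position when it pinched the knob, and about 74° from the top camera. They agree within about 1–2°, which is as fine as I could measure.
- **Bystanders:** none of my moves took the arm near the tip box or the cleaner bottle, or touched the tube rack. I saw no shift in the pictures, but I did not measure their positions.

**One disagreement:** working from the tag positions, the cubes appeared about 5–6 mm short of home. The bay ribs, the gold dots on them and the ledge edge showed the same offset. I took it as an error in my reader position and relied on the hard stops instead.

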